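# Lock out the bench isolator and prove the preheater dead

## Robot

A 6-joint arm with a two-finger parallel gripper is mounted at the origin on the work surface. World frame = base frame: x ahead of the robot, y to its left, z up, the work surface at z = 0. Lengths are in m, angles in rad, forces in N, time in s.
With the tool pointing down it reaches from about 0.25 to 0.725 m from the base axis. Payload 9.7 kg.
Tool frame: the origin (TCP) lies midway between the tips of the shut fingers; the grasp point (between the pads) lies 19 mm behind it; y points along the fingers, z is the direction in which the jaws open and shut, and the axes are right-handed (so a half turn about y gives the same grasp; the last joint's range is limited). The gripper opens to 85 mm and grips with 20 to 120 N. Pads are 22 mm wide; open, the fingers measure 114 mm over their backs; the gripper's body (76 mm by 85 mm) begins 54 mm behind the grasp point. The pads swing forward as they close: fully open they stand 13 mm farther back than shut.
Start: joints at [1.35, 0.087, 0.176, 1.66, 0, 1.571], TCP at [0.12, 0.537, 0.203] pointing down, gripper open.
Joint ranges: [-3.13, 3.13], [-0.85, 1.81], [-1.15, 1.24], [-2.2, 2.28], [-1.44, 1.52], [-3.14, 3.14]. Speed limits (rad/s): [2.22, 2.22, 2.57, 3.14, 3.14, 3.14].

## Interface

Orientations are given as a unit quaternion [w, x, y, z].
In Python, from rig import manip, vision gives the robot as it stands.
- The arm moves only by the tool jog_arm, never from a script. Its argument "motion" is a list of rows, each an object with "fingers": the finger opening in m, from 0 to 0.0854; "dp": the shift along the tool's x, y, z in m, a list of three; "turn": the turn about the tool's y in degrees. A call has 1 to 10 rows; each row is the pose to reach, as a shift and turn from the pose commanded when the call began, along the tool's axes at that moment; what a row does not reach only later rows make up. A row lasts 1/8 s, in which the tool goes at most 62.5 mm and 10.7 degrees, less where a joint would pass 70% of its speed; a pose out of reach is approached as far as the arm can. A call with a gripper value outside its range is refused whole. The fingers move at their own pace and stop on an object; "squeeze" is the grip in N (left out, the last holds). Time passes only in rows, so rows that repeat a pose let the fingers close. It gives the time, the measured TCP pose, the force and the opening at its end, in the units of the state.
- manip.sense(): the state, without advancing time (a new reading comes with each control period).
- vision.camera(name): name is "scene" or "top"; returns the picture (480x640x3 uint8, blue, green, red); there is no depth.
- vision.camera_model(name): a dict with "fx", "fy", "cx", "cy" (pixels), "rvec" (rotation vector, rad) and "tvec" (3), from world to camera coordinates, as OpenCV has them. Camera axes: x right, y down, z forward; pixel columns grow to the right and rows downward; lengths in m; the calibration is good to about 2 mm. A picture is of the moment at which its call begins. camera_model takes no time and is no camera call.
- manip.close_job(): hands the job in, once; it reports no verdict.
The state is a dict: "time": time; "qpos": joint angles; "qvel": joint speeds; "effort": joint torques, N m; "tcp_pos": TCP position; "tcp_rot": TCP orientation; "ft_force": force on the tool from outside, world axes, zero at the start; "moment": the same for the moment, N m; "grip_width": finger opening in m.
Only numpy, scipy, OpenCV 4.12 (cv2) and the standard library are available. Lean on these libraries where they do the work, as an engineer would, in place of code of your own. Each camera call takes 0.05 s, during which the arm holds its last target.

## Task

The board preheater is to be serviced: on the bench isolator turn the red handle to off, so that its white-striped end lines up with the white mark, then swing the green lockout hasp out by its post as far as it goes. Only then press the preheater's green start button right down, to prove that it is dead, and let it come up again. Leave the handle at off and the hasp out, and do not push the other things on the bench about.

Things in the scene. Friction and masses are not known exactly. Their poses are not given: they have to be found in the camera images.
- isolator: grey isolator enclosure with a yellow face on top, fixed to the bench, 157 (x) x 175 (y) x 60 mm tall. Origin: at its underside on the handle's vertical axis; z up; its -x side is the front, over which the hasp swings out. The face spans x -82 to +75 mm and y -75 to +100 mm. The off mark is a white bar on the face on the -x side of the handle, the on mark a black bar on its +y side. Stands 2 mm above the bench top, on a blue mat
- handle (a joint): turn of the red isolator handle in rad, seen from above clockwise positive: 0 = off (bar along the isolator's x axis, its white-striped end at the white mark), about 0.9 to 1.4 = on (striped end towards the black mark). It turns freely from -0.7 to 1.6, so it can be turned past off: there is no stop at off. Friction about 0.15 N m; stays where it is left
- handle_grip (a point): on the handle's axis, 91 mm above the isolator's origin: the height to grip. The red bar is 92 mm long, 16 mm wide and 30 mm tall, its top 98 mm above the isolator's origin, standing on a black cam plate 84 x 52 mm whose top is 71 mm above that origin. The point's x axis lies along the bar and points away from the striped end, z up; pinch the bar across its y
- handle_pointer (a point): top edge of the bar's white-striped end, 46 mm from the handle's axis
- hasp (a joint): swing of the green lockout hasp in rad, clockwise from above: 0 = folded on the face along its front edge, 1.571 = fully out against its stop, its arm standing out square over the isolator's front edge. Friction about 0.06 N m; stays where it is left. Its steel tail goes home beside the handle's cam plate: while the handle is still more than about 0.15 rad on the on side of off, the cam plate stops the hasp short of fully out
- hasp_post (a point): the hasp's upright green pull post, 14 mm across and round, 70 mm from the hasp's pivot; this point is on its axis, 81 mm above the isolator's origin, and 10 mm below the top of the post. The post stands about 25 mm clear above the flat arm (arm's top 66 mm above the isolator's origin). A padlock eye lies beyond it at the arm's end, about 98 mm from the pivot
- hasp_pivot (a point): on the hasp's vertical pivot axis, at the same height as hasp_post: 66 mm to the front (-x) and 37 mm to +y of the handle's axis. The folded hasp's arm points from here to the isolator's -y, swung out to its -x
- preheater: white board preheater with dark plate on top, fixed, 190 (x) x 200 (y) mm, control strip along its front (-x) top edge 65 mm above its origin, plate top 74 mm. Origin: under its centre, 2 mm above the bench top; z up. On the strip: the green button (at x -66, y +58 mm), an orange lamp and a black dial 14 mm tall (at x -66, y -50 mm)
- start_button (a joint): travel of the green start button in m, 0 = up, 0.006 = fully down; a spring brings it back up; fully down takes 5 N
- start_button_top (a point): centre of the top of the green start button, 26 mm across, in a round black housing 42 mm across; 87 mm above the preheater's origin (moves down with the button)
- circuit_board: green circuit board, 75 x 100 x 4 mm, lying loose on the preheater's plate; origin under its centre
- flux_jar: amber jar with white cap, 44 mm wide, 60 mm tall; origin under its centre
- screwdriver: orange-handled screwdriver, 160 mm long, lying along its x axis on the mat between the isolator and the preheater
- multimeter: grey hand multimeter, 150 x 75 x 35 mm, lying on the bench; origin under its centre
- parts_tray: grey divided tray, 100 x 140 x 30 mm; origin under its centre
- solder_spool: black spool, 60 mm wide, 40 mm tall; origin under its centre
- tool_cup: white cup, 72 mm wide, 95 mm tall; origin under its centre
Not all that is in view belongs to the job. What is shaped like the isolator but purple is not meant.

How it is judged:
By the outcome, as a careful person would: the job done as asked, in the order asked, and still so for the second after the job is handed in, with the robot touching nothing.
It also fails if it takes over 56 s, if anything falls off the work surface, if the arm or the gripper's body presses on something with over 40 N, if the wrist force passes 120 N, or if a joint passes its speed limit or range.

## Working session

There is one attempt and no reset: what is moved stays moved. The work goes in short steps, Python scripts to look and compute and a tool call to move; the robot and the scene stay as the last step left them, time stands still between calls to the robot, and variables do not carry over. Pictures are saved under pics/ and viewed, and the job is handed in when it is done.

Besides the shell and the picture viewer there is one more tool, called in YAML: its name, and indented under it one key for each argument. jog_arm: Moves the arm, as the interface text tells. Its arguments: {"type":"object","properties":{"motion":{"type":"array","items":{"type":"object","properties":{"fingers":{"type":"number"},"dp":{"type":"array","items":{"type":"number"}},"turn":{"type":"number"}}}},"squeeze":{"type":"number"}},"required":["motion"]}

```bash
mkdir -p pics; ls; cat > h.py <<'E'
import numpy as np, cv2, sys
sys.path.insert(0,'.')
from rig import manip, vision
def proj(name,P):
    m=vision.camera_model(name); K=np.array([[m['fx'],0,m['cx']],[0,m['fy'],m['cy']],[0,0,1.]])
    p,_=cv2.projectPoints(np.array(P,float).reshape(-1,3),np.array(m['rvec'],float),np.array(m['tvec'],float),K,None); return p[:,0]
def unproj(name,uv,z):
    m=vision.camera_model(name); R,_=cv2.Rodrigues(np.array(m['rvec'],float)); t=np.array(m['tvec'],float).ravel()
    c=-R.T@t; d=R.T@np.array([(uv[0]-m['cx'])/m['fx'],(uv[1]-m['cy'])/m['fy'],1.]); return c+d*(z-c[2])/d[2]
def crop(img,u0,v0,u1,v1,s,f): cv2.imwrite(f,cv2.resize(img[v0:v1,u0:u1],None,fx=s,fy=s,interpolation=cv2.INTER_CUBIC))
E
python3 - <<'E'
from h import *
for n in ('scene','top'):
    i=vision.camera(n); cv2.imwrite(f'pics/{n}0.png',i); print(vision.camera_model(n))
print(manip.sense())
E
```

```text
pics
{'fx': 543.3872775441677, 'fy': 543.3872775441677, 'cx': 328.81874400618204, 'cy': 246.40591021768935, 'rvec': array([ 2.4592999 ,  0.64250559, -0.19224811]), 'tvec': array([-0.44548317, -0.15477305,  1.69069915])}
{'fx': 445.5105307854767, 'fy': 445.5105307854767, 'cx': 318.4648588700502, 'cy': 244.86555948719587, 'rvec': array([ 2.22095908, -2.16280766,  0.11204487]), 'tvec': array([-0.01795965,  0.50042637,  1.27764917])}
{'time': 0.1, 'qpos': array([1.35001539e+00, 8.73886415e-02, 1.75189136e-01, 1.65979122e+00,
       1.71405942e-05, 1.57082943e+00]), 'qvel': array([ 0.00050314, -0.00132255,  0.00301205,  0.00107845, -0.00091192,
        0.00098332]), 'effort': array([ 7.09260003e-04, -5.21563911e+01,  4.65654552e+01,  1.60683214e-02,
        5.82397362e-06, -4.71267015e-06]), 'tcp_pos': array([0.12038637, 0.53641113, 0.20195058]), 'tcp_rot': array([-0.70238227,  0.70322037, -0.07796357,  0.0778585 ]), 'ft_force': array([ 0.43326355, -0.22756392, -0.66055381]), 'moment': array([0.00404517, 0.0243716 , 0.04949111]), 'grip_width': 0.08489864801052449}
```

View pics/scene0.png

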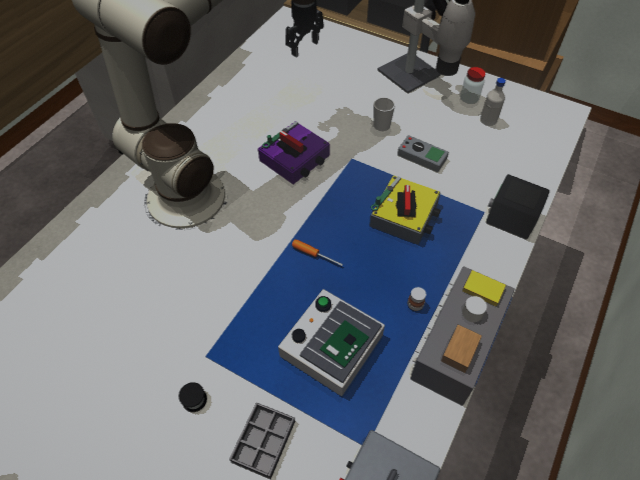

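View pics/top0.png

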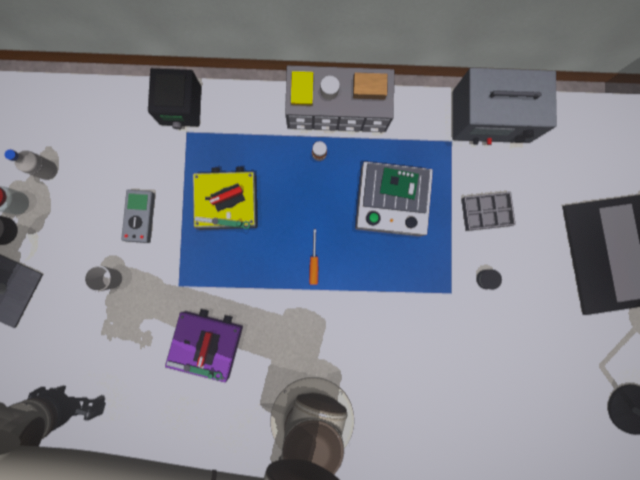

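The top view shows the yellow isolator near (225,200), the preheater near (395,198) and the purple decoy near (204,346). I'll enlarge these.

```bash
python3 - <<'E'
from h import *
a=cv2.imread('pics/top0.png'); crop(a,180,155,270,240,8,'pics/c_iso.png'); crop(a,350,150,440,240,6,'pics/c_pre.png')
b=cv2.imread('pics/scene0.png'); crop(b,360,165,450,250,8,'pics/c_iso_s.png'); crop(b,275,280,365,350,8,'pics/c_pre_s.png')
E
```

```text
(no output)
```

View pics/c_iso.png

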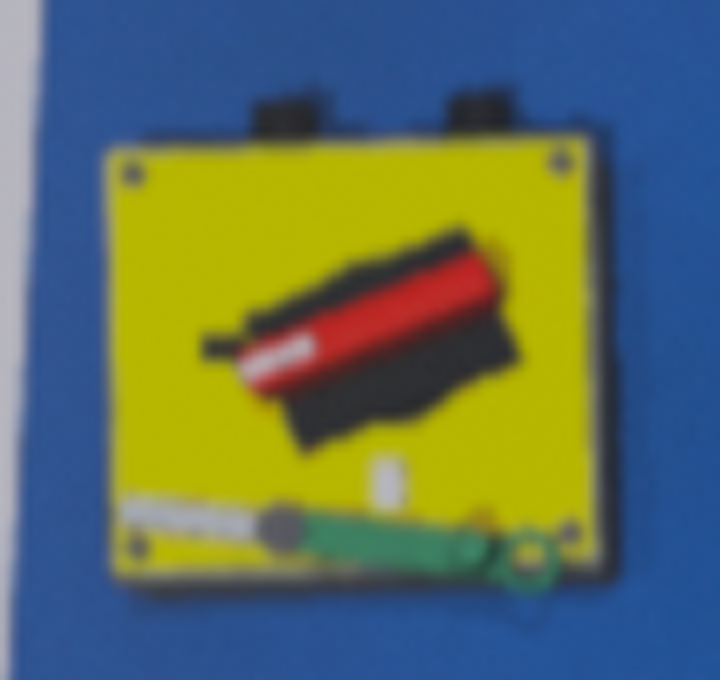

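View pics/c_iso_s.png

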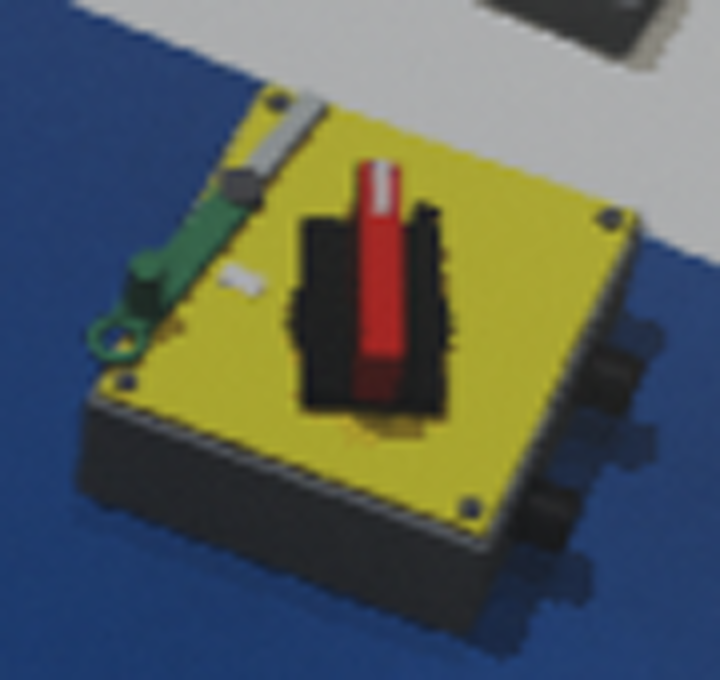

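View pics/c_pre.png

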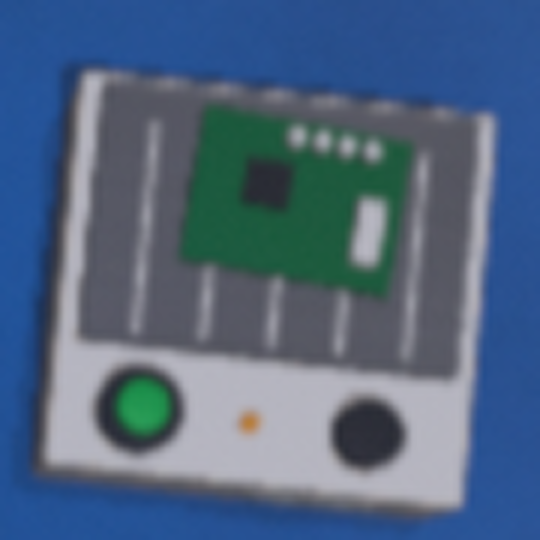

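View pics/c_pre_s.png

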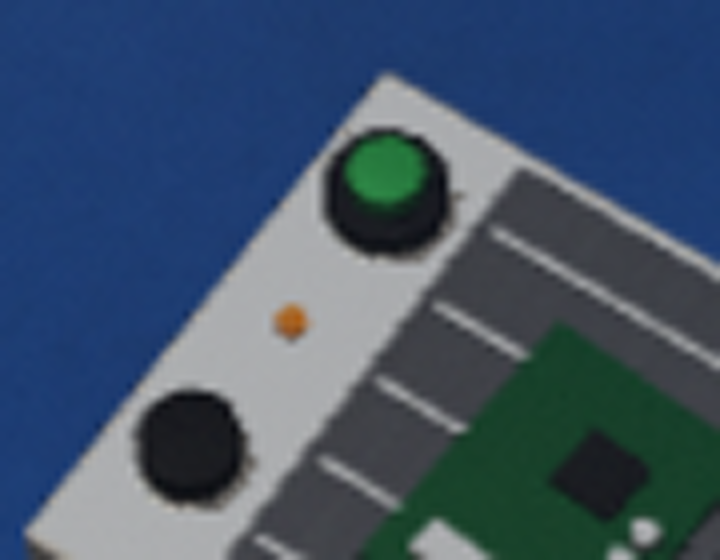

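```bash
cat >> h.py <<'E'
def px(c,u0,v0,s): return ((np.array(c,float)+.5)/s-.5)+[u0,v0]
def fit(obs,x0):
    # obs: list (cam, local xyz, pixel)
    from scipy.optimize import least_squares
    def w(p,l):
        c,s=np.cos(p[2]),np.sin(p[2]); return [p[0]+c*l[0]-s*l[1],p[1]+s*l[0]+c*l[1],l[2]]
    f=lambda p: np.concatenate([proj(n,w(p,l))[0]-q for n,l,q in obs])
    r=least_squares(f,x0); return r.x,f(r.x).reshape(-1,2)
def tw(p,l):
    c,s=np.cos(p[2]),np.sin(p[2]); return np.array([p[0]+c*l[0]-s*l[1],p[1]+s*l[0]+c*l[1]])
E
python3 - <<'E'
from h import *
T=lambda c:px(c,180,155,8); S=lambda c:px(c,360,165,8)
z=.062
o1=[('top',(.075,.1,z),T((105,150))),('top',(.075,-.075,z),T((590,135))),('top',(-.082,-.075,z),T((600,568))),('top',(-.082,.1,z),T((115,578)))]
o2=[('scene',(-.082,.1,z),S((268,85))),('scene',(.075,.1,z),S((640,215))),('scene',(.075,-.075,z),S((490,540))),('scene',(-.082,-.075,z),S((95,395)))]
for o in (o1,o2,o1+o2):
    p,r=fit(o,[.5,.2,0]); print(p.round(4),r.round(1).tolist())
for n,a,b in (('top',T((243,365)),T((482,268))),('scene',S((380,162)),S((382,357)))):
    A,B=unproj(n,a,.1),unproj(n,b,.1); d=A-B; print(n,A.round(4),B.round(4),((A+B)/2).round(4),np.hypot(*d[:2]), np.degrees(np.arctan2(d[1],d[0])))
print('post',unproj('top',T((466,548)),.093),unproj('scene',S((150,258)),.093),tw(p,(-.066,.037)))
T=lambda c:px(c,350,150,6); S=lambda c:px(c,275,280,8)
z=.067
o1=[('top',(-.066,.058,.089),T((143,405))),('top',(-.066,-.05,.081),T((368,430))),('top',(-.095,-.1,z),T((463,508))),('top',(-.095,.1,z),T((40,465)))]
o2=[('scene',(-.066,.058,.089),S((386,168))),('scene',(-.066,-.05,.081),S((190,438))),('scene',(-.095,.1,z),S((388,72))),('scene',(-.095,-.1,z),S((25,532)))]
for o in (o1,o2,o1+o2):
    p,r=fit(o,[.5,-.2,0]); print(p.round(4),r.round(1).tolist(),tw(p,(-.066,.058)))
E
```

```text
[0.6239 0.2551 0.0601] [[-0.5, -0.6], [0.8, -0.5], [0.8, 0.2], [-1.1, 0.9]]
[0.6267 0.2546 0.0662] [[-0.7, -1.2], [1.5, -0.6], [0.5, 1.1], [-1.2, 0.4]]
[0.6252 0.255  0.0629] [[-0.5, -1.0], [0.8, -1.0], [1.0, -0.4], [-0.9, 0.5], [-1.0, -1.5], [1.2, -0.8], [-0.1, 0.8], [-1.7, -0.1]]
top [0.6088 0.2973 0.1   ] [0.645  0.2172 0.1   ] [0.6269 0.2573 0.1   ] 0.0878587991430917 114.26354060856023
scene [0.6058 0.2978 0.1   ] [0.6444 0.2144 0.1   ] [0.6251 0.2561 0.1   ] 0.09192352143268474 114.86036524884958
post [0.54887658 0.21996937 0.093     ] [0.55050298 0.22060106 0.093     ] [0.55698756 0.28782757]
[ 0.6381 -0.216  -0.0728] [[-0.2, 0.1], [0.2, 0.2], [-0.1, -0.2], [0.1, -0.1]] [ 0.57651664 -0.15332479]
[ 0.6405 -0.2184 -0.0803] [[0.3, 0.3], [0.2, 0.1], [-0.1, -0.6], [-0.5, 0.2]] [ 0.57939137 -0.15527643]
[ 0.6394 -0.2171 -0.0763] [[0.2, -0.4], [0.5, -0.1], [0.2, -0.5], [0.5, -0.7], [0.1, -0.3], [0.1, -0.4], [-0.4, -1.2], [-0.5, -0.2]] [ 0.57798675 -0.15427213]
```

```bash
cat >> h.py <<'E'
from scipy.spatial.transform import Rotation as Rn
def tool(s=None):
    s=s or manip.sense(); q=s['tcp_rot']; return s['tcp_pos'],Rn.from_quat([q[1],q[2],q[3],q[0]]).as_matrix()
def goal(P,jaw=None):
    """dp (tool axes) and turn (deg about tool y) to bring TCP to P, jaw line to world angle jaw deg"""
    p,R=tool(); z=R[:,2]; a=np.degrees(np.arctan2(z[1],z[0])); 
    t=None if jaw is None else -((jaw-a+90)%180-90)
    print('dp',(R.T@(np.array(P)-p)).round(4),'jaw',a.round(2),'turn',t,'q6',manip.sense()['qpos'][5].round(3),'p',p.round(4))
E
python3 - <<'E'
from h import *
print(tool()[1].round(3)); goal([.626,.256,.14],24.5)
E
```

```text
[[ 0.976 -0.     0.219]
 [-0.219 -0.001  0.976]
 [-0.    -1.    -0.001]]
dp [ 0.5548  0.0621 -0.1628] jaw 77.35 turn 52.84828706623223 q6 1.571 p [0.1204 0.5364 0.202 ]
```

jog_arm:
  motion:
    - {"dp": [0.555, 0.04, -0.163], "turn": 52.8, "fingers": 0.06}
    - {"dp": [0.555, 0.04, -0.163], "turn": 52.8, "fingers": 0.06}
    - {"dp": [0.555, 0.04, -0.163], "turn": 52.8, "fingers": 0.06}
    - {"dp": [0.555, 0.04, -0.163], "turn": 52.8, "fingers": 0.06}
    - {"dp": [0.555, 0.04, -0.163], "turn": 52.8, "fingers": 0.06}
    - {"dp": [0.555, 0.04, -0.163], "turn": 52.8, "fingers": 0.06}
    - {"dp": [0.555, 0.04, -0.163], "turn": 52.8, "fingers": 0.06}
    - {"dp": [0.555, 0.04, -0.163], "turn": 52.8, "fingers": 0.06}
    - {"dp": [0.555, 0.04, -0.163], "turn": 52.8, "fingers": 0.06}
    - {"dp": [0.555, 0.04, -0.163], "turn": 52.8, "fingers": 0.06}

```text
time: 1.35
tcp_pos: [0.6285, 0.2535, 0.1604]
tcp_rot: [-0.593, 0.595, -0.384, 0.383]
ft_force: [0.8, 0.2, -1.0]
grip_width: 0.0597
```

```bash
python3 - <<'E'
from h import *
goal([.626,.256,.077],24.5); print(manip.sense()['time'],manip.sense()['grip_width'])
E
```

```text
dp [-0.0034  0.0834 -0.001 ] jaw 24.36 turn -0.13637471958014658 q6 1.529 p [0.6285 0.2535 0.1604]
1.35 0.05972189622200644
```

jog_arm:
  motion:
    - {"dp": [0, 0.03, 0], "turn": 0, "fingers": 0.06}
    - {"dp": [0, 0.03, 0], "turn": 0, "fingers": 0.06}

```text
time: 1.6
tcp_pos: [0.6248, 0.2557, 0.1299]
tcp_rot: [-0.593, 0.596, -0.383, 0.381]
ft_force: [-0.2, 0.4, 0.1]
grip_width: 0.0602
```

```bash
python3 - <<'E'
from h import *
goal([.626,.256,.077],24.5)
i=vision.camera('scene'); crop(i,340,100,460,250,4,'pics/s1.png')
i=vision.camera('top'); crop(i,180,145,280,240,6,'pics/t1.png')
E
```

```text
dp [0.0002 0.0529 0.0014] jaw 24.55 turn 0.04953617205565308 q6 1.531 p [0.6248 0.2557 0.1299]
```

View pics/s1.png

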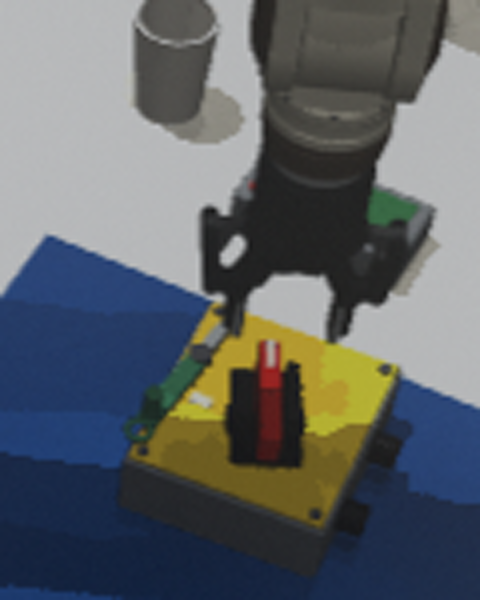

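View pics/t1.png

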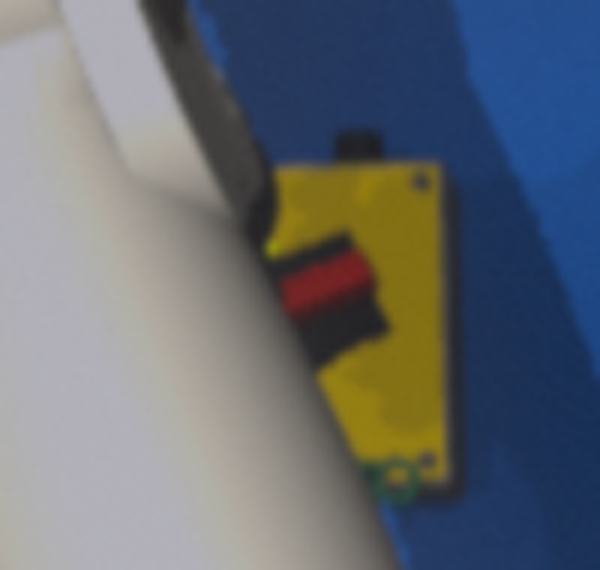

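The scene view shows the open fingers at about (235,320) and (340,320) in the crop, straddling the red bar at (268,400). I can descend and close.

jog_arm:
  motion:
    - {"dp": [0, 0.025, 0.001], "turn": 0, "fingers": 0.06}
    - {"dp": [0, 0.053, 0.001], "turn": 0, "fingers": 0.06}
    - {"dp": [0, 0.053, 0.001], "turn": 0, "fingers": 0.0}
    - {"dp": [0, 0.053, 0.001], "turn": 0, "fingers": 0.0}
    - {"dp": [0, 0.053, 0.001], "turn": 0, "fingers": 0.0}
    - {"dp": [0, 0.053, 0.001], "turn": 0, "fingers": 0.0}
    - {"dp": [0, 0.053, 0.001], "turn": 0, "fingers": 0.0}
    - {"dp": [0, 0.053, 0.001], "turn": 0, "fingers": 0.0}
  squeeze: 40

```text
time: 2.7
tcp_pos: [0.6272, 0.2564, 0.0796]
tcp_rot: [-0.595, 0.595, -0.382, 0.382]
ft_force: [0.7, -0.1, 1.4]
grip_width: -0.0
```

```bash
python3 - <<'E'
from h import *
i=vision.camera('scene'); crop(i,360,130,450,240,6,'pics/s2.png'); print(manip.sense())
E
```

```text
{'time': 2.75, 'qpos': array([3.88149251e-01, 3.84817741e-01, 2.92662727e-01, 1.47868578e+00,
       1.70472298e-05, 1.53051563e+00]), 'qvel': array([-0.00075191, -0.00117054, -0.00020716, -0.00083285, -0.00128758,
       -0.00070455]), 'effort': array([ 7.85435754e-03, -7.10320544e+01,  4.71459424e+01,  5.66081741e-03,
        2.40282507e-04,  4.56006501e-05]), 'tcp_pos': array([0.62719368, 0.25646094, 0.07958121]), 'tcp_rot': array([-0.59485258,  0.59487141, -0.38229554,  0.38226762]), 'ft_force': array([-0.42762397, -0.52796559, -0.2791112 ]), 'moment': array([-0.05150348,  0.05843921, -0.03191191]), 'grip_width': -3.105115928158338e-05}
```

View pics/s2.png

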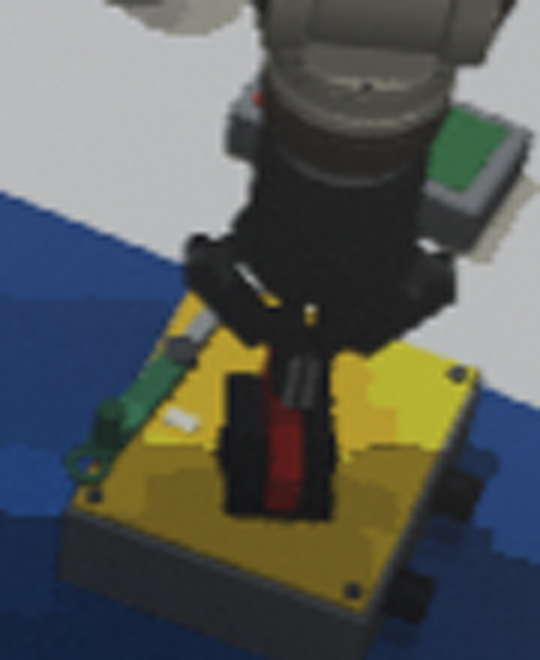

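```bash
python3 - <<'E'
from h import *
for P in ([.627,.2565,.0796],[.627,.2565,.0986],[.626,.256,.1],[.626,.256,.14],[.6075,.2975,.1]): print(P,((proj('scene',P)[0]-[360,130])*6).round())
i=vision.camera('scene'); crop(i,395,175,425,220,16,'pics/s3.png')
E
```

```text
[0.627, 0.2565, 0.0796] [282. 429.]
[0.627, 0.2565, 0.0986] [287. 404.]
[0.626, 0.256, 0.1] [285. 402.]
[0.626, 0.256, 0.14] [295. 347.]
[0.6075, 0.2975, 0.1] [285. 331.]
```

View pics/s3.png

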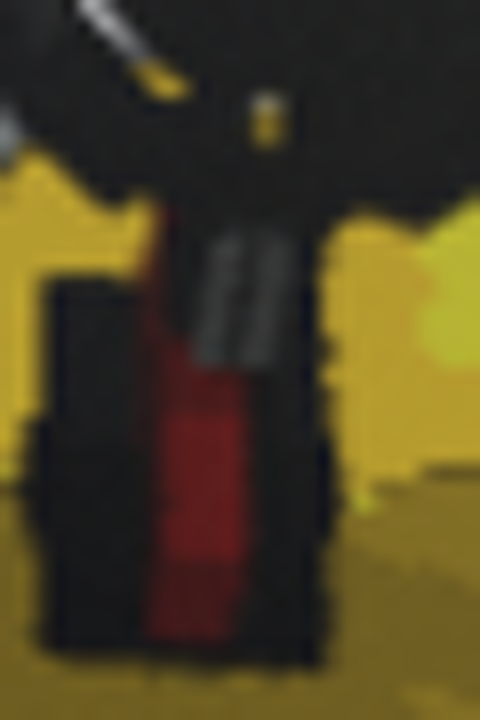

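```bash
python3 - <<'E'
from h import *
for n in ('scene','top'):
  for z in (.202,.215,.235): print(n,proj(n,[[.1204,.5364,z],[.1204+.219*.05,.5364+.976*.05,z],[.1204-.219*.05,.5364-.976*.05,z]]).round(1).tolist())
b=cv2.imread('pics/scene0.png'); crop(b,270,0,340,60,9,'pics/g0s.png')
b=cv2.imread('pics/top0.png'); crop(b,30,370,120,440,8,'pics/g0t.png')
E
```

```text
scene [[304.9, 60.0], [315.3, 53.0], [294.2, 67.1]]
scene [[304.8, 56.5], [315.3, 49.5], [294.0, 63.7]]
scene [[304.6, 51.1], [315.2, 44.1], [293.7, 58.3]]
top [[92.0, 390.0], [71.8, 384.9], [112.1, 395.0]]
top [[89.3, 391.3], [68.9, 386.2], [109.7, 396.4]]
top [[85.1, 393.5], [64.3, 388.3], [105.9, 398.7]]
```

View pics/g0s.png

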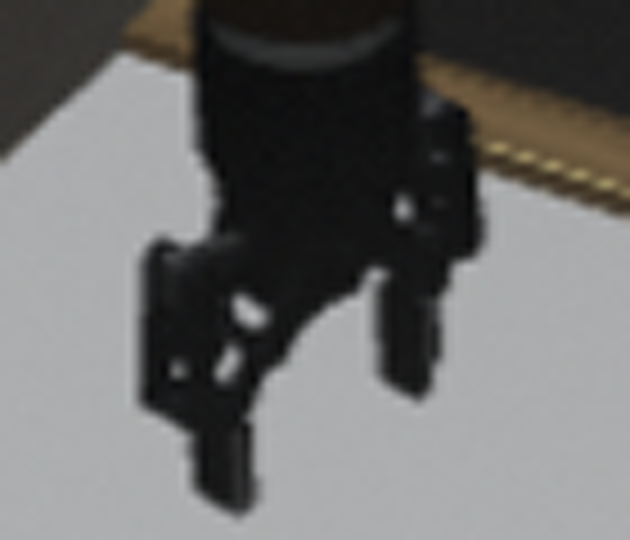

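View pics/g0t.png

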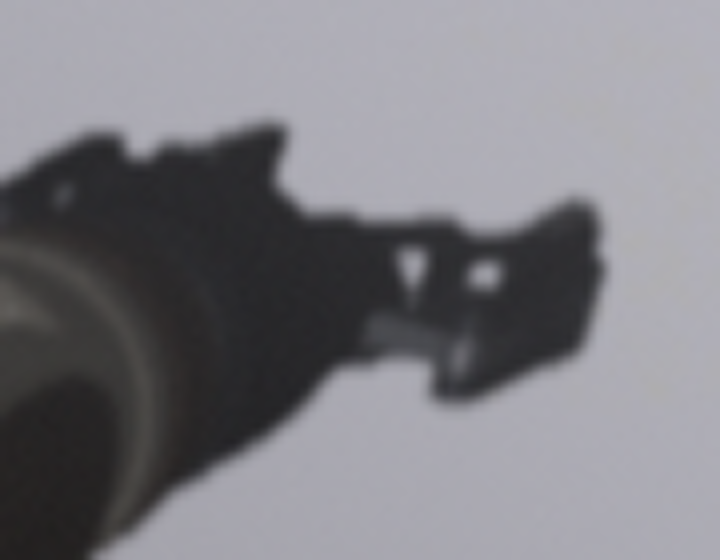

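jog_arm:
  motion:
    - {"dp": [0, -0.03, 0], "turn": 0, "fingers": 0.0}
    - {"dp": [0, -0.03, 0], "turn": 0, "fingers": 0.0}
    - {"dp": [0, -0.03, 0], "turn": 0, "fingers": 0.0}

```text
time: 3.18
tcp_pos: [0.6272, 0.2565, 0.1092]
tcp_rot: [-0.595, 0.595, -0.382, 0.382]
ft_force: [-0.0, -0.3, 0.0]
grip_width: -0.0001
```

```bash
python3 - <<'E'
from h import *
p,R=tool(); print(p,manip.sense()['ft_force'])
i=vision.camera('scene'); crop(i,380,140,430,200,10,'pics/s4.png')
print(((proj('scene',[p,p+[0,0,.01],p+[0,0,.02],p+[0,0,.03]])-[380,140])*10).round())
E
```

```text
[0.62719081 0.25645969 0.10915954] [-0.03354519 -0.32808509  0.0009604 ]
[[283. 549.]
 [288. 526.]
 [292. 503.]
 [297. 480.]]
```

View pics/s4.png

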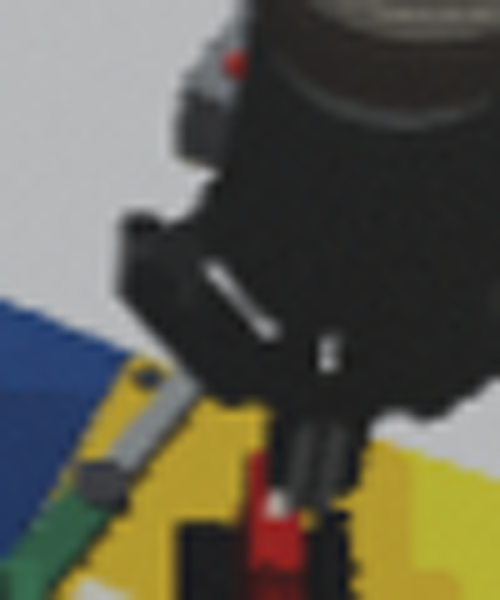

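```bash
python3 - <<'E'
from h import *
for n in ('scene','top'):
    m=vision.camera_model(n); R,_=cv2.Rodrigues(m['rvec']); print(n,-R.T@m['tvec'])
    print(proj(n,[[0,0,0],[0,0,.1],[.09,.09,0]]))
i=vision.camera('top'); crop(i,170,130,330,250,5,'pics/t4.png')
b=vision.camera('scene'); cv2.imwrite('pics/s4f.png',b)
E
```

```text
scene [ 0.91444407 -0.74551959  1.29956384]
[[185.64135569 196.6621664 ]
 [178.60896858 174.75756037]
 [226.24766603 188.39014223]]
top [0.39791333 0.02395754 1.31309844]
[[312.2024098  419.36198998]
 [312.58644176 431.1514388 ]
 [281.78927665 386.65765894]]
```

View pics/t4.png

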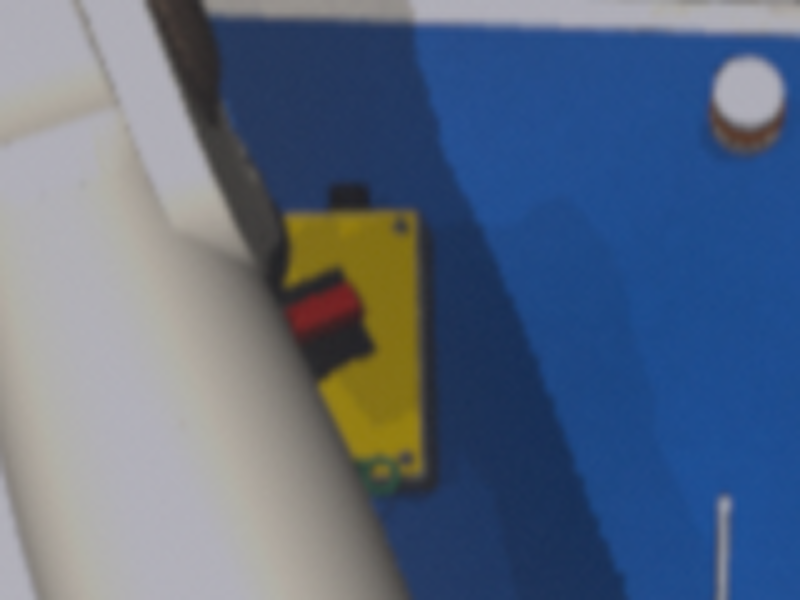

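View pics/s4f.png

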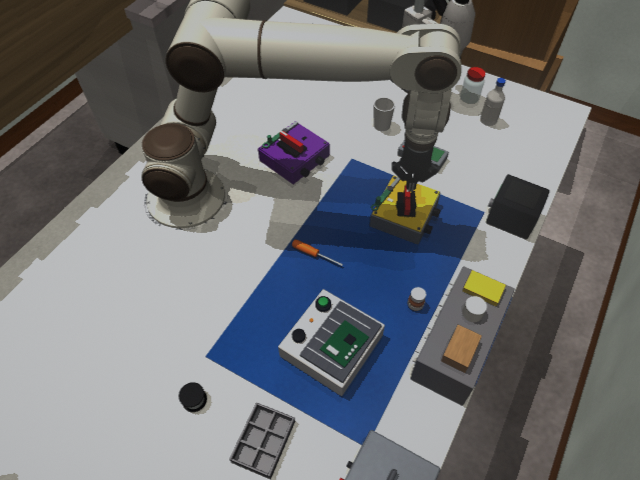

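jog_arm:
  motion:
    - {"dp": [0, 0, 0], "turn": 0, "fingers": 0.055}
    - {"dp": [0, 0, 0], "turn": 0, "fingers": 0.055}
    - {"dp": [0, 0, 0], "turn": 0, "fingers": 0.055}
    - {"dp": [0, 0.02, 0], "turn": 0, "fingers": 0.055}
    - {"dp": [0, 0.034, 0], "turn": 0, "fingers": 0.055}
    - {"dp": [0, 0.034, 0], "turn": 0, "fingers": 0.055}

```text
time: 4.08
tcp_pos: [0.6264, 0.2562, 0.0741]
tcp_rot: [-0.594, 0.596, -0.383, 0.382]
ft_force: [-0.4, 0.2, 0.4]
grip_width: 0.0549
```

jog_arm:
  motion:
    - {"dp": [0, 0.001, 0], "turn": 0, "fingers": 0.055}
    - {"dp": [0, 0.002, 0], "turn": 0, "fingers": 0.055}
    - {"dp": [0, 0.003, 0], "turn": 0, "fingers": 0.055}

```text
time: 4.45
tcp_pos: [0.6274, 0.2565, 0.073]
tcp_rot: [0.595, -0.595, 0.382, -0.382]
ft_force: [0.2, -0.3, 0.4]
grip_width: 0.055
```

```bash
python3 - <<'E'
from h import *
p,R=tool(); print(p,manip.sense()['ft_force'],manip.sense()['time'])
i=vision.camera('scene'); crop(i,380,150,430,220,8,'pics/s5.png')
print(((proj('scene',[p,p+[0,0,.01],p+[0,0,.02],p+[0,0,.03]])-[380,150])*8).round())
E
```

```text
[0.62740309 0.25654352 0.07301908] [ 0.2348848  -0.3314089   0.37254352] 4.45
[[214. 424.]
 [218. 406.]
 [221. 388.]
 [225. 371.]]
```

View pics/s5.png

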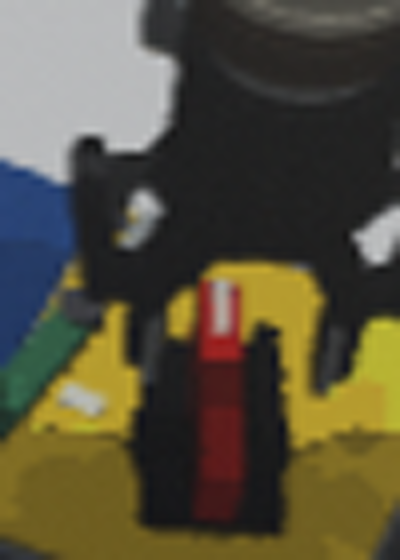

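jog_arm:
  motion:
    - {"dp": [0, 0.0015, 0], "turn": 0, "fingers": 0.055}
    - {"dp": [0, 0.003, 0], "turn": 0, "fingers": 0.055}
    - {"dp": [0, 0.0045, 0], "turn": 0, "fingers": 0.055}
    - {"dp": [0, 0.006, 0], "turn": 0, "fingers": 0.055}

```text
time: 5.0
tcp_pos: [0.6272, 0.2564, 0.0664]
tcp_rot: [-0.595, 0.595, -0.382, 0.382]
ft_force: [-0.2, -0.0, -0.7]
grip_width: 0.055
```

jog_arm:
  motion:
    - {"dp": [0, 0.0015, 0], "turn": 0, "fingers": 0.055}
    - {"dp": [0, 0.003, 0], "turn": 0, "fingers": 0.055}
    - {"dp": [0, 0.0045, 0], "turn": 0, "fingers": 0.055}
    - {"dp": [0, 0.006, 0], "turn": 0, "fingers": 0.055}

```text
time: 5.5
tcp_pos: [0.6272, 0.2565, 0.0605]
tcp_rot: [0.595, -0.595, 0.382, -0.382]
ft_force: [0.1, -1.0, -0.2]
grip_width: 0.055
```

```bash
python3 - <<'E'
from h import *
p,R=tool(); print(p,manip.sense()['ft_force'],manip.sense()['time'])
i=vision.camera('scene'); crop(i,380,150,430,220,8,'pics/s6.png')
E
```

```text
[0.62719132 0.25647681 0.06048326] [ 0.11255421 -0.96877804 -0.20564495] 5.5
```

View pics/s6.png

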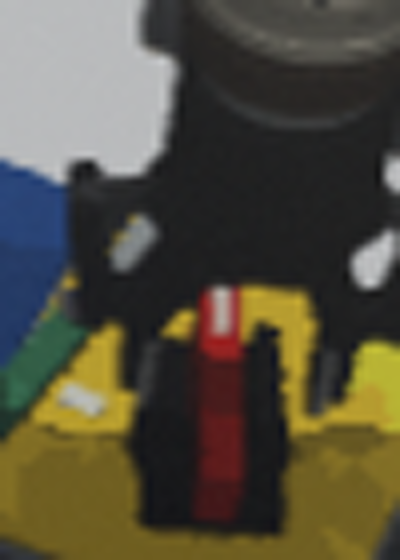

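jog_arm:
  motion:
    - {"dp": [0, 0, 0], "turn": 0, "fingers": 0.03}
    - {"dp": [0, 0, 0], "turn": 0, "fingers": 0.03}
    - {"dp": [0, 0, 0], "turn": 0, "fingers": 0.0}
    - {"dp": [0, 0, 0], "turn": 0, "fingers": 0.0}
    - {"dp": [0, 0, 0], "turn": 0, "fingers": 0.0}
  squeeze: 20

```text
time: 6.18
tcp_pos: [0.6244, 0.2552, 0.061]
tcp_rot: [-0.593, 0.597, -0.383, 0.381]
ft_force: [-15.9, -6.8, 10.2]
grip_width: 0.0154
```

```bash
python3 - <<'E'
from h import *
p,R=tool(); print(p,manip.sense()['ft_force'],manip.sense()['moment'],manip.sense()['grip_width'])
i=vision.camera('scene'); crop(i,380,150,430,220,8,'pics/s7.png')
E
```

```text
[0.62435534 0.25517952 0.0609864 ] [-15.91927913  -6.82449623  10.1517012 ] [-1.46033506  3.16908672  0.15713022] 0.015402848465718332
```

View pics/s7.png

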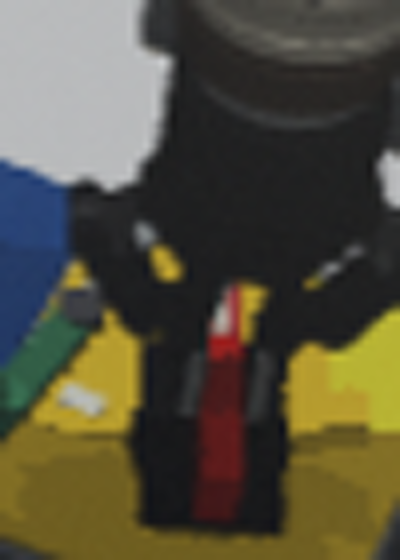

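The fingers now hold the bar at 15.4 mm, one on each side of it near (190,385) and (258,385) in the crop. The true tips sit about 20 mm higher than reported and 3 mm or more off along the jaw line. I'll take out the side load before turning.

jog_arm:
  motion:
    - {"dp": [0, -0.001, -0.0015], "turn": 0, "fingers": 0.0}
    - {"dp": [0, -0.001, -0.003], "turn": 0, "fingers": 0.0}
    - {"dp": [0, -0.001, -0.003], "turn": 0, "fingers": 0.0}
  squeeze: 30

```text
time: 6.6
tcp_pos: [0.6242, 0.2551, 0.0611]
tcp_rot: [-0.595, 0.595, -0.382, 0.382]
ft_force: [-0.9, -1.4, -3.8]
grip_width: 0.0152
```

```bash
python3 - <<'E'
from h import *
p,R=tool(); print(p,R.T@manip.sense()['ft_force'],R.T@manip.sense()['moment'],manip.sense()['grip_width'],manip.sense()['qpos'][5])
E
```

```text
[0.62420152 0.25508673 0.06108919] [ 0.91281181  3.81973057 -1.43670735] [-0.33697737 -0.16487987 -0.10349661] 0.015210204926557398 1.5302412676880452
```

jog_arm:
  motion:
    - {"dp": [0, 0, 0], "turn": -8, "fingers": 0.0}
    - {"dp": [0, 0, 0], "turn": -16, "fingers": 0.0}
    - {"dp": [0, 0, 0], "turn": -24, "fingers": 0.0}
    - {"dp": [0, 0, 0], "turn": -32, "fingers": 0.0}

```text
time: 7.1
tcp_pos: [0.6245, 0.2554, 0.0611]
tcp_rot: [0.678, -0.678, 0.202, -0.202]
ft_force: [-0.2, 1.5, -4.2]
grip_width: 0.0152
```

```bash
python3 - <<'E'
from h import *
p,R=tool(); s=manip.sense();print(p,R.T@s['ft_force'],R.T@s['moment'],s['grip_width'],s['qpos'][5]);goal(p,93.6)
E
```

```text
[0.62450396 0.25539422 0.06111127] [-0.99593291  4.18318505  1.10897461] [0.27872685 0.25995827 0.14378109] 0.015160745776013356 0.967568822927932
dp [0. 0. 0.] jaw 56.8 turn -36.80372606414605 q6 0.968 p [0.6245 0.2554 0.0611]
```

jog_arm:
  motion:
    - {"dp": [0, 0, 0], "turn": -9, "fingers": 0.0}
    - {"dp": [0, 0, 0], "turn": -18, "fingers": 0.0}
    - {"dp": [0, 0, 0], "turn": -27, "fingers": 0.0}
    - {"dp": [0, 0, 0], "turn": -36.8, "fingers": 0.0}
    - {"dp": [0, 0, 0], "turn": -36.8, "fingers": 0.0}

```text
time: 7.72
tcp_pos: [0.6246, 0.2559, 0.0611]
tcp_rot: [0.707, -0.706, -0.02, 0.02]
ft_force: [0.6, 5.3, -6.1]
grip_width: 0.0151
```

```bash
python3 - <<'E'
from h import *
p,R=tool(); s=manip.sense();print(p,R.T@s['ft_force'],R.T@s['moment'],s['grip_width'],s['qpos'][5]);goal(p,93.6)
i=vision.camera('scene'); crop(i,360,150,450,250,6,'pics/s8.png')
E
```

```text
[0.62458092 0.25587034 0.06114193] [0.85565232 6.11612461 5.23188489] [ 0.93914349 -0.19071742 -0.36786036] 0.015107858414991342 0.3306053001306759
dp [0. 0. 0.] jaw 93.31 turn -0.2889811255136294 q6 0.331 p [0.6246 0.2559 0.0611]
```

View pics/s8.png

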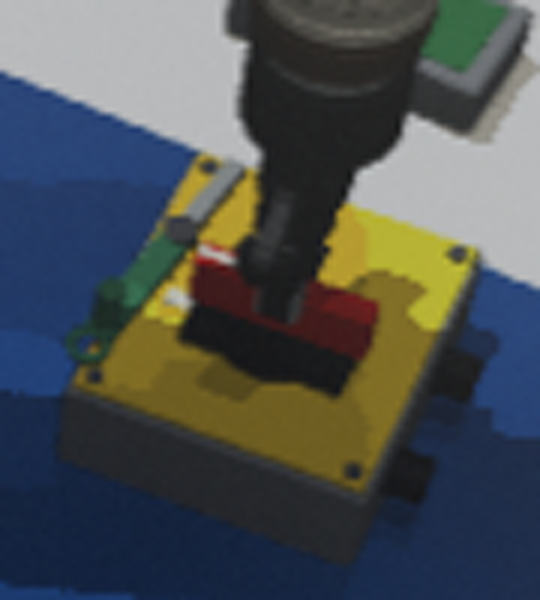

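jog_arm:
  motion:
    - {"dp": [0, 0, 0], "turn": -0.3, "fingers": 0.045}
    - {"dp": [0, 0, 0], "turn": -0.3, "fingers": 0.045}
    - {"dp": [0, -0.03, 0], "turn": -0.3, "fingers": 0.045}
    - {"dp": [0, -0.07, 0], "turn": -0.3, "fingers": 0.045}
    - {"dp": [0, -0.07, 0], "turn": -0.3, "fingers": 0.03}

```text
time: 8.4
tcp_pos: [0.6261, 0.2556, 0.1361]
tcp_rot: [0.707, -0.706, -0.024, 0.02]
ft_force: [0.2, -0.3, -0.2]
grip_width: 0.0304
```

```bash
python3 - <<'E'
from h import *
p,R=tool(); s=manip.sense();print(p,s['ft_force'],s['grip_width'],s['qpos'][5]);goal([.5497,.2203,.09],173.7)
i=vision.camera('scene'); crop(i,360,165,450,250,8,'pics/s9.png')
E
```

```text
[0.62607506 0.25557355 0.1361315 ] [ 0.15530134 -0.31411534 -0.2427147 ] 0.03042644302584902 0.325414981600958
dp [-0.0787  0.0456 -0.0305] jaw 93.57 turn -80.12968247105715 q6 0.325 p [0.6261 0.2556 0.1361]
```

View pics/s9.png

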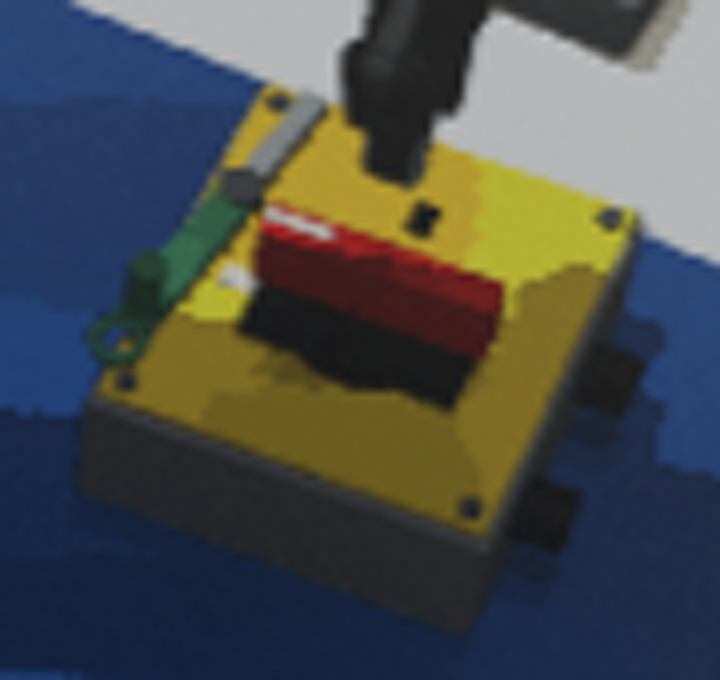

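```bash
python3 - <<'E'
from h import *
S=lambda c:px(c,360,165,8)
A=unproj('scene',S((265,217)),.1);B=unproj('scene',S((498,297)),.1);d=A-B
print(A,B,(A+B)/2,np.hypot(*d[:2]),np.degrees(np.arctan2(d[1],d[0])))
# tip height check
p,R=tool()
for dz in (.007,.02,.03,.04): print(dz,(proj('scene',p+[0,0,dz])[0]-[360,165])*8)
E
```

```text
[0.58039604 0.25301694 0.1       ] [0.66919732 0.26006912 0.1       ] [0.62479668 0.25654303 0.1       ] 0.08908087121495833 -175.4593668073084
0.007 [392.0142145  181.16873095]
0.02 [396.78533103 156.586297  ]
0.03 [400.50109375 137.44140899]
0.04 [404.2572852  118.08821831]
```

jog_arm:
  motion:
    - {"dp": [-0.02, 0, -0.008], "turn": -10, "fingers": 0.03}
    - {"dp": [-0.04, 0, -0.016], "turn": -20, "fingers": 0.03}
    - {"dp": [-0.06, 0, -0.024], "turn": -30, "fingers": 0.03}
    - {"dp": [-0.079, 0.0, -0.03], "turn": -40, "fingers": 0.03}
    - {"dp": [-0.079, 0.0, -0.03], "turn": -50, "fingers": 0.03}
    - {"dp": [-0.079, 0.0, -0.03], "turn": -60, "fingers": 0.03}
    - {"dp": [-0.079, 0.01, -0.03], "turn": -70, "fingers": 0.03}
    - {"dp": [-0.079, 0.03, -0.03], "turn": -80, "fingers": 0.03}
    - {"dp": [-0.079, 0.046, -0.03], "turn": -80, "fingers": 0.03}
    - {"dp": [-0.079, 0.046, -0.03], "turn": -80, "fingers": 0.03}

```text
time: 9.7
tcp_pos: [0.5465, 0.2198, 0.0837]
tcp_rot: [0.528, -0.528, -0.469, 0.471]
ft_force: [-0.7, 0.1, 0.2]
grip_width: 0.0303
```

```bash
python3 - <<'E'
from h import *
p,R=tool(); s=manip.sense();print(p,s['ft_force'],s['grip_width'],s['qpos'][5]);goal([.5497,.2203,.055],173.7)
i=vision.camera('scene'); crop(i,345,150,435,250,6,'pics/s10.png')
i=vision.camera('top'); crop(i,180,155,270,240,8,'pics/t10.png')
E
```

```text
[0.54648455 0.21975529 0.08368805] [-0.66071549  0.08703723  0.20635512] 0.030275272614377936 -1.0734030482189236
dp [ 0.001   0.0287 -0.0032] jaw 173.41 turn -0.28999266692909487 q6 -1.073 p [0.5465 0.2198 0.0837]
```

View pics/s10.png

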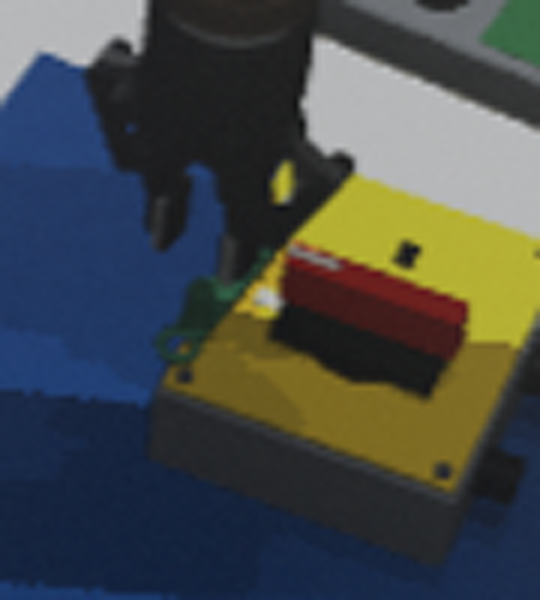

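View pics/t10.png

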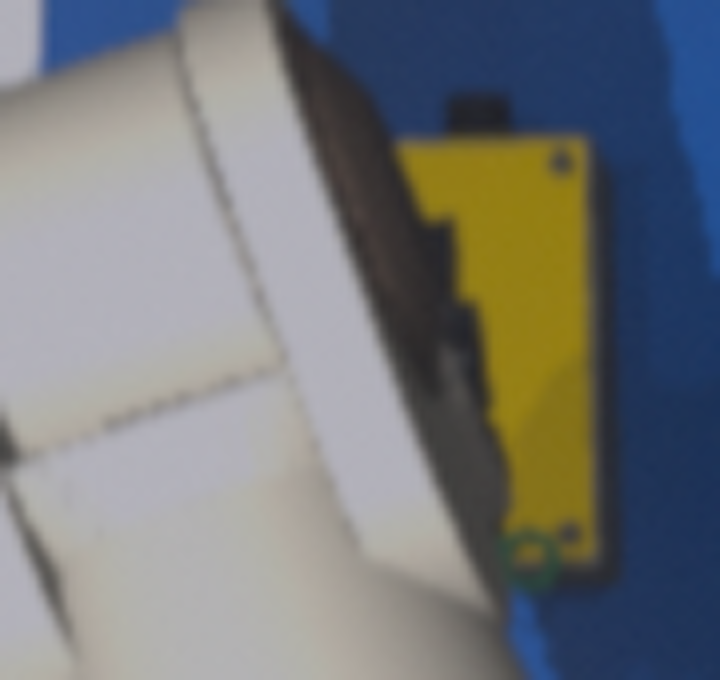

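jog_arm:
  motion:
    - {"dp": [0.001, 0, -0.002], "turn": 0, "fingers": 0.032}
    - {"dp": [0.001, 0.01, -0.002], "turn": 0, "fingers": 0.032}
    - {"dp": [0.001, 0.02, -0.002], "turn": 0, "fingers": 0.032}
    - {"dp": [0.001, 0.02, -0.002], "turn": 0, "fingers": 0.032}

```text
time: 10.3
tcp_pos: [0.5489, 0.2207, 0.0642]
tcp_rot: [0.527, -0.527, -0.471, 0.472]
ft_force: [-0.7, 0.6, 0.2]
grip_width: 0.032
```

```bash
python3 - <<'E'
from h import *
p,R=tool(); s=manip.sense();print(p,s['ft_force'],s['grip_width'],s['qpos'][5]);goal([.5497,.2203,.055],173.7)
i=vision.camera('scene'); crop(i,355,160,415,220,10,'pics/s11.png')
E
```

```text
[0.54888514 0.22074382 0.06416647] [-0.71533442  0.63658705  0.20730393] 0.03195741187171176 -1.0774396493412437
dp [-0.0003  0.0092 -0.0009] jaw 173.64 turn -0.05907496662217682 q6 -1.077 p [0.5489 0.2207 0.0642]
```

View pics/s11.png

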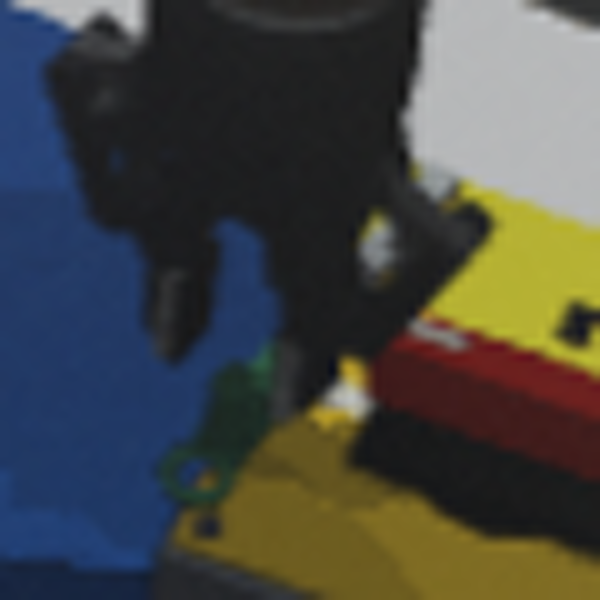

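jog_arm:
  motion:
    - {"dp": [0, 0.004, 0], "turn": 0, "fingers": 0.032}
    - {"dp": [0, 0.008, 0], "turn": 0, "fingers": 0.032}
    - {"dp": [0, 0.01, 0], "turn": 0, "fingers": 0.0}
    - {"dp": [0, 0.01, 0], "turn": 0, "fingers": 0.0}
    - {"dp": [0, 0.01, 0], "turn": 0, "fingers": 0.0}
  squeeze: 20

```text
time: 10.98
tcp_pos: [0.5495, 0.221, 0.0554]
tcp_rot: [0.527, -0.527, -0.471, 0.472]
ft_force: [-0.0, 0.2, -1.9]
grip_width: 0.0123
```

```bash
python3 - <<'E'
from h import *
p,R=tool(); s=manip.sense();print(p,R.T@s['ft_force'],s['grip_width'])
i=vision.camera('scene'); crop(i,355,160,415,220,10,'pics/s12.png')
E
```

```text
[0.54954136 0.22100805 0.05542008] [0.17020343 1.91336735 0.03848338] 0.012284020096809352
```

View pics/s12.png

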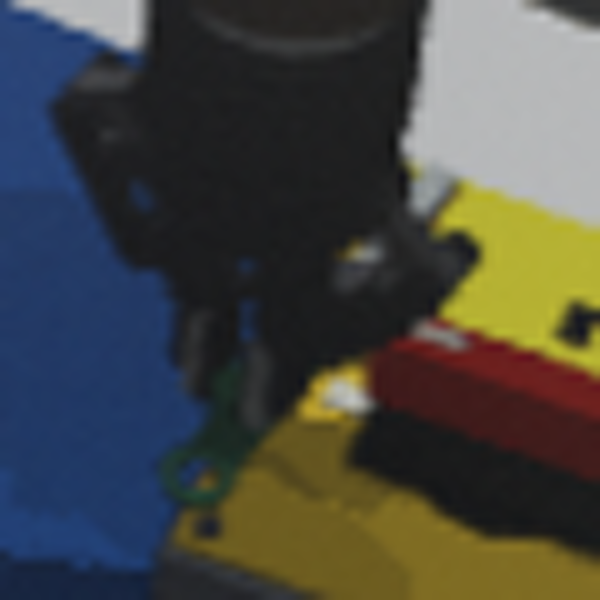

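```bash
python3 - <<'E'
from h import *
p,R=tool(); r=.07*np.array([np.cos(np.radians(-96.3)),np.sin(np.radians(-96.3))])
for k in range(1,12):
    a=-np.radians(8*k); c,s=np.cos(a),np.sin(a); d=np.array([c*r[0]-s*r[1]-r[0],s*r[0]+c*r[1]-r[1],0]); print(8*k,(R.T@d).round(4))
E
```

```text
8 [0.0007 0.     0.0097]
16 [0.0027 0.     0.0193]
24 [0.006  0.     0.0285]
32 [0.0106 0.     0.0371]
40 [0.0163 0.     0.045 ]
48 [0.0231 0.     0.052 ]
56 [0.0308 0.     0.0581]
64 [0.0393 0.     0.0629]
72 [0.0483 0.     0.0666]
80 [0.0578 0.     0.069 ]
88 [0.0675 0.     0.07  ]
```

jog_arm:
  motion:
    - {"dp": [0.0007, 0, 0.0097], "turn": 8, "fingers": 0.0}
    - {"dp": [0.0027, 0, 0.0193], "turn": 16, "fingers": 0.0}
    - {"dp": [0.006, 0, 0.0285], "turn": 24, "fingers": 0.0}
    - {"dp": [0.0106, 0, 0.0371], "turn": 32, "fingers": 0.0}
    - {"dp": [0.0106, 0, 0.0371], "turn": 32, "fingers": 0.0}

```text
time: 11.65
tcp_pos: [0.5134, 0.2355, 0.0554]
tcp_rot: [-0.636, 0.636, 0.308, -0.309]
ft_force: [-1.2, -2.9, -1.6]
grip_width: 0.0123
```

```bash
python3 - <<'E'
from h import *
p,R=tool(); s=manip.sense();print(p,R.T@s['ft_force'],s['grip_width'],s['qpos'][5])
r=.07*np.array([np.cos(np.radians(-128.3)),np.sin(np.radians(-128.3))])
for k in range(1,8):
    a=-np.radians(8*k); c,s=np.cos(a),np.sin(a); d=np.array([c*r[0]-s*r[1]-r[0],s*r[0]+c*r[1]-r[1],0]); print(8*k,(R.T@d).round(4))
i=vision.camera('scene'); crop(i,345,160,425,230,9,'pics/s13.png')
E
```

```text
[0.5133647  0.23551176 0.05540531] [-3.06528496  1.58996751 -0.85941456] 0.01225546986423799 -0.47244264533484615
8 [0.0007 0.     0.0097]
16 [ 0.0027 -0.      0.0193]
24 [ 0.0061 -0.      0.0285]
32 [ 0.0107 -0.      0.0371]
40 [ 0.0164 -0.      0.045 ]
48 [ 0.0232 -0.      0.052 ]
56 [ 0.0309 -0.      0.058 ]
```

View pics/s13.png

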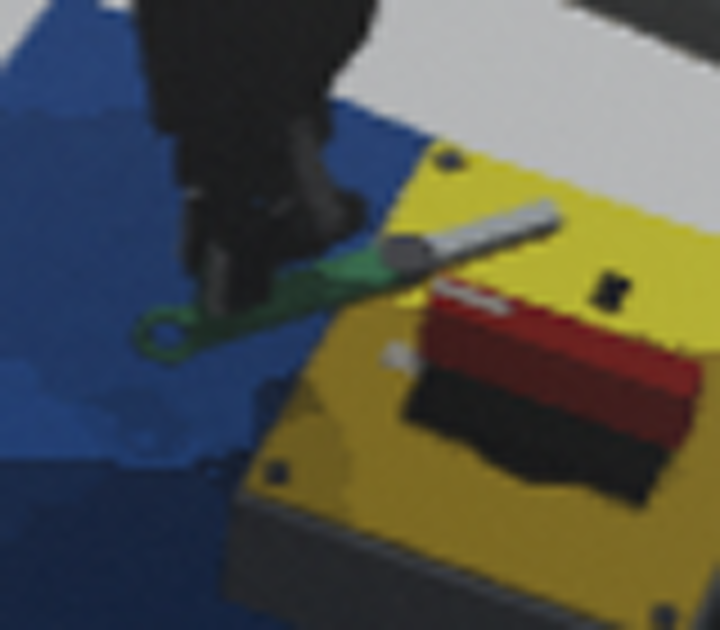

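The hasp is swinging with the post: the padlock eye is now at about (165,330) in the crop. I'll carry on to the stop, with about 48° left.

jog_arm:
  motion:
    - {"dp": [0.0007, 0, 0.0097], "turn": 8, "fingers": 0.0}
    - {"dp": [0.0027, 0, 0.0193], "turn": 16, "fingers": 0.0}
    - {"dp": [0.0061, 0, 0.0285], "turn": 24, "fingers": 0.0}
    - {"dp": [0.0107, 0, 0.0371], "turn": 32, "fingers": 0.0}
    - {"dp": [0.0164, 0, 0.045], "turn": 40, "fingers": 0.0}
    - {"dp": [0.0198, 0, 0.0485], "turn": 44, "fingers": 0.0}
    - {"dp": [0.0198, 0, 0.0485], "turn": 44, "fingers": 0.0}

```text
time: 12.58
tcp_pos: [0.4881, 0.2812, 0.0554]
tcp_rot: [-0.705, 0.706, 0.048, -0.048]
ft_force: [-2.3, -1.8, -1.8]
grip_width: 0.0126
```

```bash
python3 - <<'E'
from h import *
p,R=tool(); s=manip.sense();print(p,R.T@s['ft_force'],s['grip_width'],s['qpos'][5],p[:2]-[.557,.289], R[:,2])
i=vision.camera('scene'); crop(i,335,150,425,230,8,'pics/s14.png')
E
```

```text
[0.48812099 0.28116781 0.05540205] [-2.48266332  1.77379345 -1.45207492] 0.012580595347762503 0.3859895985672256 [-0.06887901 -0.00783219] [-1.36171971e-01  9.90685182e-01 -2.54096194e-04]
```

View pics/s14.png

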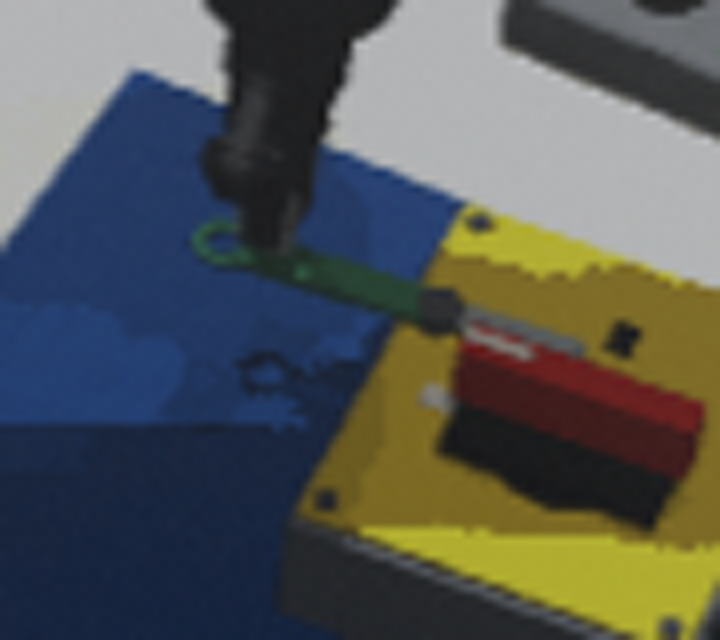

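jog_arm:
  motion:
    - {"dp": [0.0001, 0, 0.0025], "turn": 2, "fingers": 0.0}
    - {"dp": [0.0002, 0, 0.005], "turn": 4, "fingers": 0.0}
    - {"dp": [0.0003, 0, 0.0065], "turn": 5, "fingers": 0.0}
    - {"dp": [0.0003, 0, 0.0065], "turn": 5, "fingers": 0.0}

```text
time: 13.12
tcp_pos: [0.4878, 0.2847, 0.0553]
tcp_rot: [-0.705, 0.709, 0.017, -0.017]
ft_force: [-0.6, -15.5, -0.3]
grip_width: 0.0124
```

```bash
python3 - <<'E'
from h import *
p,R=tool(); s=manip.sense();print(p,R.T@s['ft_force'],s['grip_width'],p[:2]-[.557,.289], R[:,2])
E
```

```text
[0.48780956 0.2847359  0.05532359] [ -1.3421666    0.42356029 -15.49117023] 0.012399415717125696 [-0.06919044 -0.0042641 ] [-0.04740348  0.9988614  -0.00536854]
```

jog_arm:
  motion:
    - {"dp": [0, 0, -0.001], "turn": 0, "fingers": 0.04}
    - {"dp": [0, 0, -0.001], "turn": 0, "fingers": 0.04}
    - {"dp": [0, -0.02, -0.001], "turn": 0, "fingers": 0.04}
    - {"dp": [0, -0.06, -0.001], "turn": 0, "fingers": 0.04}
    - {"dp": [0, -0.09, -0.001], "turn": 0, "fingers": 0.0}
    - {"dp": [0, -0.09, -0.001], "turn": 0, "fingers": 0.0}

```text
time: 13.88
tcp_pos: [0.4889, 0.2877, 0.1485]
tcp_rot: [0.708, -0.706, -0.018, 0.015]
ft_force: [-0.0, -0.2, -0.4]
grip_width: 0.0042
```

```bash
python3 - <<'E'
from h import *
p,R=tool(); s=manip.sense();print(p,s['ft_force'],s['grip_width']); goal([.578,-.154,.145],13)
i=vision.camera('scene'); crop(i,335,150,455,250,6,'pics/s15.png')
E
```

```text
[0.48894239 0.28774885 0.14854753] [-0.0142823  -0.19649482 -0.39149792] 0.004220160709006349
dp [ 0.0679  0.0026 -0.4455] jaw 92.73 turn 79.72643295216682 q6 0.484 p [0.4889 0.2877 0.1485]
```

View pics/s15.png

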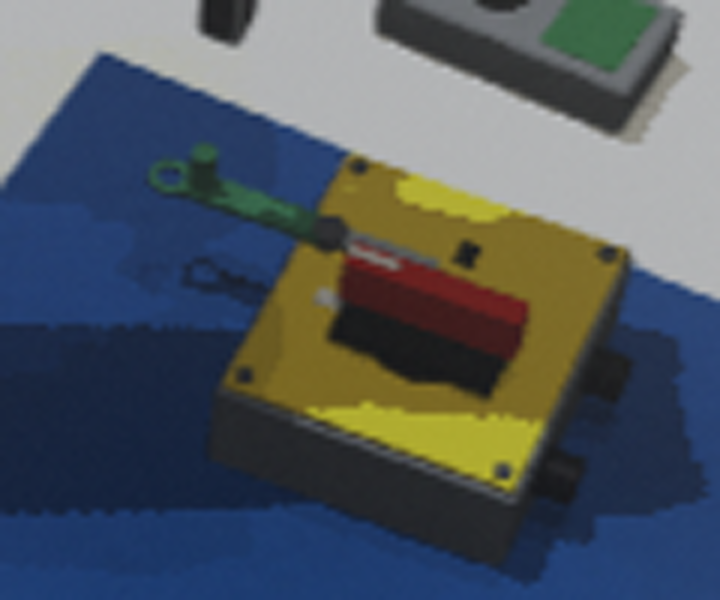

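jog_arm:
  motion:
    - {"dp": [0.068, 0, -0.445], "turn": 0, "fingers": 0.0}
    - {"dp": [0.068, 0, -0.445], "turn": 0, "fingers": 0.0}
    - {"dp": [0.068, 0, -0.445], "turn": 0, "fingers": 0.0}
    - {"dp": [0.068, 0, -0.445], "turn": 0, "fingers": 0.0}
    - {"dp": [0.068, 0, -0.445], "turn": 0, "fingers": 0.0}
    - {"dp": [0.068, 0, -0.445], "turn": 0, "fingers": 0.0}
    - {"dp": [0.068, 0, -0.445], "turn": 0, "fingers": 0.0}
    - {"dp": [0.068, 0, -0.445], "turn": 0, "fingers": 0.0}
    - {"dp": [0.068, 0, -0.445], "turn": 0, "fingers": 0.0}
    - {"dp": [0.068, 0, -0.445], "turn": 0, "fingers": 0.0}

```text
time: 15.18
tcp_pos: [0.576, -0.1532, 0.1452]
tcp_rot: [0.707, -0.707, -0.017, 0.017]
ft_force: [-0.1, -0.6, 0.5]
grip_width: -0.0004
```

```bash
python3 - <<'E'
from h import *
p,R=tool(); s=manip.sense();print(s['time'],p,s['ft_force'],s['grip_width']); goal([.578,-.154,.145],93)
i=vision.camera('top'); crop(i,180,155,270,240,8,'pics/t16.png'); crop(i,340,140,450,240,6,'pics/t16b.png')
i=vision.camera('scene'); crop(i,270,220,390,350,5,'pics/s16.png')
E
```

```text
15.175 [ 0.57597042 -0.15322808  0.14522587] [-0.06018513 -0.58799999  0.49229316] -0.00038339485591007964
dp [ 0.002   0.0002 -0.0009] jaw 92.73 turn -0.26912272851465957 q6 -0.308 p [ 0.576  -0.1532  0.1452]
```

View pics/t16.png

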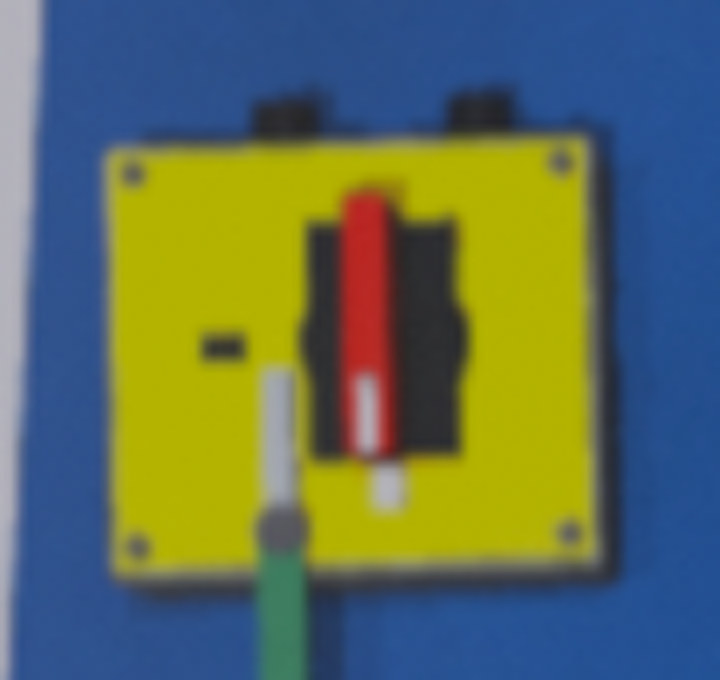

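View pics/s16.png

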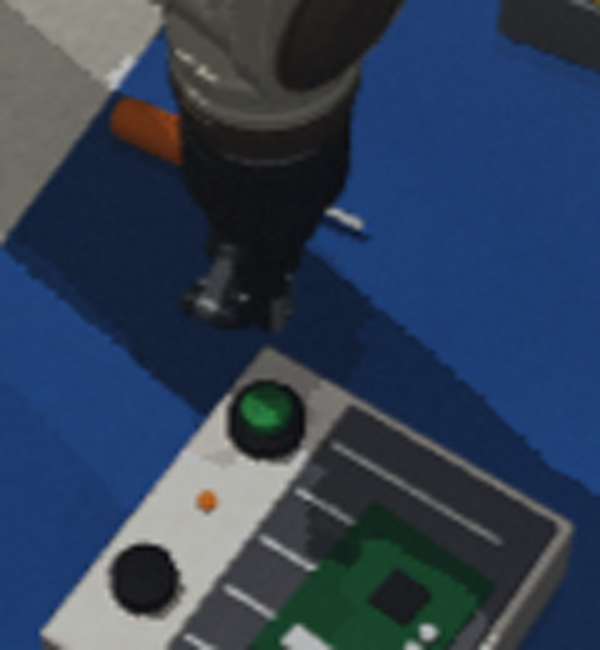

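jog_arm:
  motion:
    - {"dp": [0.0015, 0.03, -0.001], "turn": 0, "fingers": 0.0}
    - {"dp": [0.0015, 0.06, -0.001], "turn": 0, "fingers": 0.0}
    - {"dp": [0.0015, 0.06, -0.001], "turn": 0, "fingers": 0.0}

```text
time: 15.65
tcp_pos: [0.5764, -0.1541, 0.0836]
tcp_rot: [0.707, -0.707, -0.016, 0.018]
ft_force: [0.3, -0.2, 0.5]
grip_width: -0.0001
```

```bash
python3 - <<'E'
from h import *
p,R=tool(); s=manip.sense();print(s['time'],p,s['ft_force'],s['grip_width'])
i=vision.camera('scene'); crop(i,290,250,360,330,8,'pics/s17.png')
for q in ([.578,-.154,.089],p,p+[0,0,.01],p+[0,0,.02],p+[0,0,.03]): print(((proj('scene',q)[0]-[290,250])*8).round())
E
```

```text
15.65 [ 0.57639462 -0.15410359  0.08363806] [ 0.30276013 -0.16501184  0.486953  ] -0.0001260926794672327
[263. 402.]
[259. 408.]
[259. 393.]
[259. 377.]
[259. 361.]
```

View pics/s17.png

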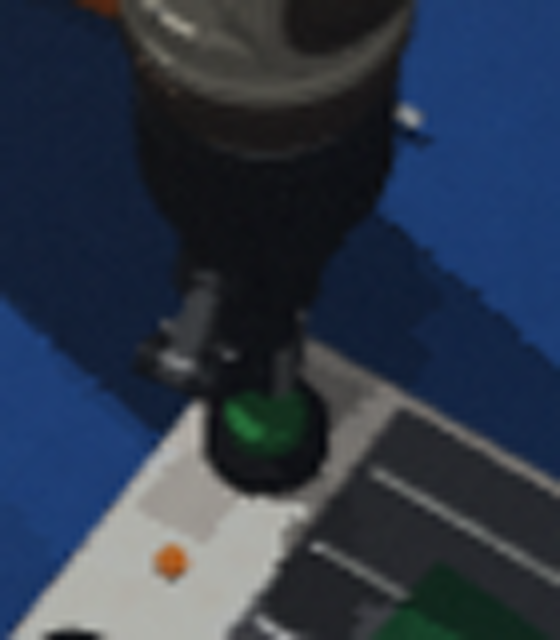

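jog_arm:
  motion:
    - {"dp": [0, 0.005, 0], "turn": 0, "fingers": 0.0}
    - {"dp": [0, 0.01, 0], "turn": 0, "fingers": 0.0}
    - {"dp": [0, 0.012, 0], "turn": 0, "fingers": 0.0}
    - {"dp": [0, 0.012, 0], "turn": 0, "fingers": 0.0}

```text
time: 16.2
tcp_pos: [0.5777, -0.1556, 0.0736]
tcp_rot: [-0.707, 0.707, 0.016, -0.016]
ft_force: [-0.2, 0.7, -0.5]
grip_width: -0.0
```

jog_arm:
  motion:
    - {"dp": [0, 0.001, 0], "turn": 0, "fingers": 0.0}
    - {"dp": [0, 0.002, 0], "turn": 0, "fingers": 0.0}
    - {"dp": [0, 0.002, 0], "turn": 0, "fingers": 0.0}

```text
time: 16.58
tcp_pos: [0.5777, -0.1555, 0.0715]
tcp_rot: [0.707, -0.707, -0.016, 0.016]
ft_force: [0.3, 0.2, -0.2]
grip_width: 0.0003
```

```bash
python3 - <<'E'
from h import *
p,R=tool(); s=manip.sense();print(s['time'],p,s['ft_force'],s['grip_width'])
i=vision.camera('scene'); crop(i,300,270,345,320,12,'pics/s18.png')
E
```

```text
16.575 [ 0.57766144 -0.15553965  0.07152066] [ 0.26873667  0.17510802 -0.23071647] 0.0002783532643337535
```

View pics/s18.png

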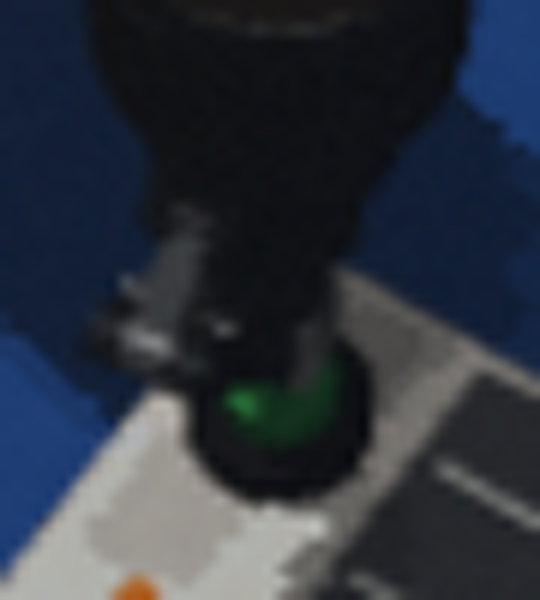

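jog_arm:
  motion:
    - {"dp": [0, 0.001, 0], "turn": 0, "fingers": 0.0}
    - {"dp": [0, 0.002, 0], "turn": 0, "fingers": 0.0}
    - {"dp": [0, 0.003, 0], "turn": 0, "fingers": 0.0}
    - {"dp": [0, 0.003, 0], "turn": 0, "fingers": 0.0}

```text
time: 17.12
tcp_pos: [0.5776, -0.1555, 0.0684]
tcp_rot: [0.707, -0.707, -0.016, 0.016]
ft_force: [-0.4, 0.9, 0.4]
grip_width: 0.0002
```

jog_arm:
  motion:
    - {"dp": [0, 0.001, 0], "turn": 0, "fingers": 0.0}
    - {"dp": [0, 0.002, 0], "turn": 0, "fingers": 0.0}
    - {"dp": [0, 0.002, 0], "turn": 0, "fingers": 0.0}

```text
time: 17.5
tcp_pos: [0.5776, -0.1555, 0.0665]
tcp_rot: [0.707, -0.707, -0.016, 0.016]
ft_force: [-0.1, 0.9, 0.4]
grip_width: -0.0003
```

jog_arm:
  motion:
    - {"dp": [0, 0.001, 0], "turn": 0, "fingers": 0.0}
    - {"dp": [0, 0.002, 0], "turn": 0, "fingers": 0.0}
    - {"dp": [0, 0.002, 0], "turn": 0, "fingers": 0.0}

```text
time: 17.88
tcp_pos: [0.5776, -0.1555, 0.0645]
tcp_rot: [0.707, -0.707, -0.016, 0.016]
ft_force: [-0.3, -0.3, 0.3]
grip_width: 0.0001
```

jog_arm:
  motion:
    - {"dp": [0, 0.001, 0], "turn": 0, "fingers": 0.0}
    - {"dp": [0, 0.002, 0], "turn": 0, "fingers": 0.0}
    - {"dp": [0, 0.002, 0], "turn": 0, "fingers": 0.0}

```text
time: 18.25
tcp_pos: [0.5776, -0.1555, 0.0625]
tcp_rot: [0.707, -0.707, -0.016, 0.016]
ft_force: [-0.1, -0.5, 0.2]
grip_width: 0.0001
```

```bash
python3 - <<'E'
from h import *
p,R=tool(); s=manip.sense();print(s['time'],p,s['ft_force'],s['grip_width'])
i=vision.camera('scene'); crop(i,300,270,345,320,12,'pics/s19.png')
E
```

```text
18.25 [ 0.57764446 -0.15550833  0.0624713 ] [-0.06122227 -0.50118102  0.20286692] 8.279455792898278e-05
```

View pics/s19.png

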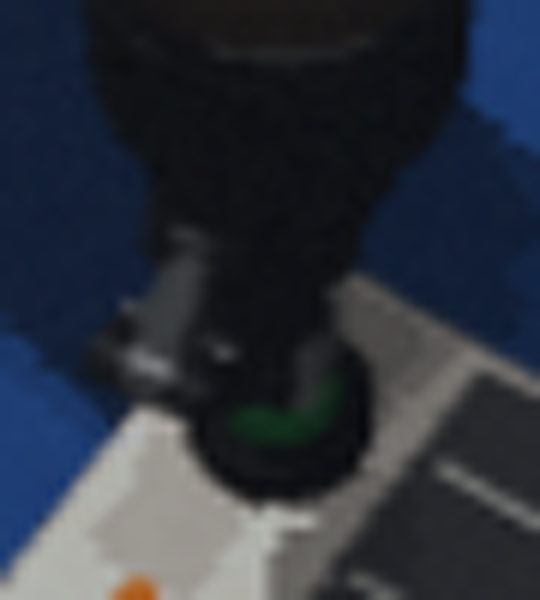

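jog_arm:
  motion:
    - {"dp": [0, 0.001, 0], "turn": 0, "fingers": 0.0}
    - {"dp": [0, 0.002, 0], "turn": 0, "fingers": 0.0}
    - {"dp": [0, 0.002, 0], "turn": 0, "fingers": 0.0}

```text
time: 18.68
tcp_pos: [0.5777, -0.1555, 0.0605]
tcp_rot: [-0.707, 0.707, 0.016, -0.016]
ft_force: [-0.8, -0.1, 0.6]
grip_width: 0.0003
```

jog_arm:
  motion:
    - {"dp": [0, 0.001, 0], "turn": 0, "fingers": 0.0}
    - {"dp": [0, 0.002, 0], "turn": 0, "fingers": 0.0}
    - {"dp": [0, 0.002, 0], "turn": 0, "fingers": 0.0}

```text
time: 19.05
tcp_pos: [0.5777, -0.1555, 0.0587]
tcp_rot: [-0.707, 0.707, 0.016, -0.016]
ft_force: [-0.3, 0.4, 2.4]
grip_width: 0.0001
```

jog_arm:
  motion:
    - {"dp": [0, 0.001, 0], "turn": 0, "fingers": 0.0}
    - {"dp": [0, 0.002, 0], "turn": 0, "fingers": 0.0}
    - {"dp": [0, 0.002, 0], "turn": 0, "fingers": 0.0}

```text
time: 19.42
tcp_pos: [0.5777, -0.1556, 0.0566]
tcp_rot: [-0.707, 0.707, 0.016, -0.016]
ft_force: [-0.8, 0.2, 3.3]
grip_width: -0.0001
```

jog_arm:
  motion:
    - {"dp": [0, 0.001, 0], "turn": 0, "fingers": 0.0}
    - {"dp": [0, 0.002, 0], "turn": 0, "fingers": 0.0}
    - {"dp": [0, 0.002, 0], "turn": 0, "fingers": 0.0}

```text
time: 19.8
tcp_pos: [0.5778, -0.1555, 0.0546]
tcp_rot: [-0.707, 0.707, 0.016, -0.016]
ft_force: [-1.0, -0.1, 5.0]
grip_width: -0.0002
```

jog_arm:
  motion:
    - {"dp": [0, 0.001, 0], "turn": 0, "fingers": 0.0}
    - {"dp": [0, 0.0015, 0], "turn": 0, "fingers": 0.0}
    - {"dp": [0, 0.0015, 0], "turn": 0, "fingers": 0.0}

```text
time: 20.18
tcp_pos: [0.5778, -0.1556, 0.0543]
tcp_rot: [-0.707, 0.707, 0.017, -0.016]
ft_force: [-4.4, 1.0, 11.5]
grip_width: -0.0002
```

jog_arm:
  motion:
    - {"dp": [0, 0.0008, 0], "turn": 0, "fingers": 0.0}
    - {"dp": [0, 0.0008, 0], "turn": 0, "fingers": 0.0}

```text
time: 20.42
tcp_pos: [0.5779, -0.1556, 0.0542]
tcp_rot: [-0.707, 0.707, 0.017, -0.016]
ft_force: [-6.1, 2.2, 16.4]
grip_width: -0.0001
```

```bash
python3 - <<'E'
from h import *
p,R=tool(); s=manip.sense();print(s['time'],p,s['ft_force'])
i=vision.camera('scene'); crop(i,300,270,345,320,12,'pics/s20.png')
E
```

```text
20.425 [ 0.57787699 -0.15559293  0.05417253] [-6.08715464  2.17576919 16.40788894]
```

View pics/s20.png

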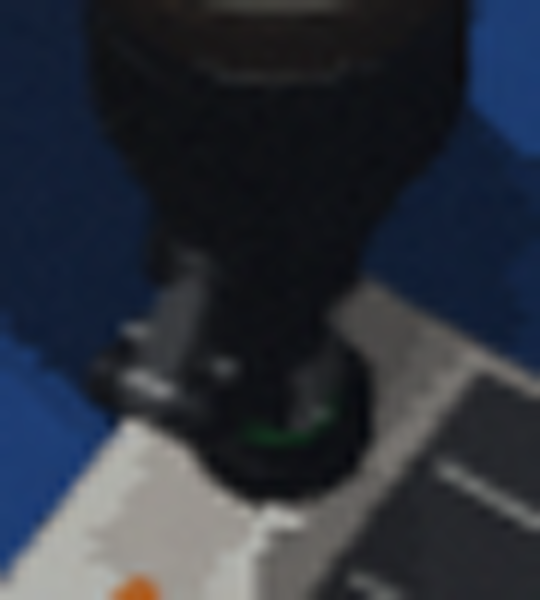

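The button is down: only a thin green rim shows at about (285,435), the force has risen past the spring's 5 N, and the tool moved 6 mm from first contact. I'll lift straight up.

jog_arm:
  motion:
    - {"dp": [0, -0.01, 0], "turn": 0, "fingers": 0.0}
    - {"dp": [0, -0.05, 0], "turn": 0, "fingers": 0.0}
    - {"dp": [0, -0.11, 0], "turn": 0, "fingers": 0.0}
    - {"dp": [-0.06, -0.13, -0.0], "turn": 0, "fingers": 0.0}
    - {"dp": [-0.12, -0.13, -0.0], "turn": 0, "fingers": 0.0}
    - {"dp": [-0.18, -0.13, -0.0], "turn": 0, "fingers": 0.0}
    - {"dp": [-0.2, -0.13, -0.0], "turn": 0, "fingers": 0.0}
    - {"dp": [-0.2, -0.13, -0.0], "turn": 0, "fingers": 0.0}

```text
time: 21.48
tcp_pos: [0.3772, -0.165, 0.1826]
tcp_rot: [-0.707, 0.707, 0.016, -0.016]
ft_force: [-0.1, 0.3, -0.4]
grip_width: -0.0
```

```bash
python3 - <<'E'
from h import *
p,R=tool(); s=manip.sense();print(s['time'],p,s['ft_force'])
i=vision.camera('scene'); cv2.imwrite('pics/s21.png',i); crop(i,275,280,365,350,8,'pics/s21b.png')
i=vision.camera('top'); cv2.imwrite('pics/t21.png',i); crop(i,180,155,270,260,7,'pics/t21a.png')
E
```

```text
21.475 [ 0.37724041 -0.16495858  0.18262541] [-0.06537514  0.25619172 -0.39361689]
```

View pics/s21.png

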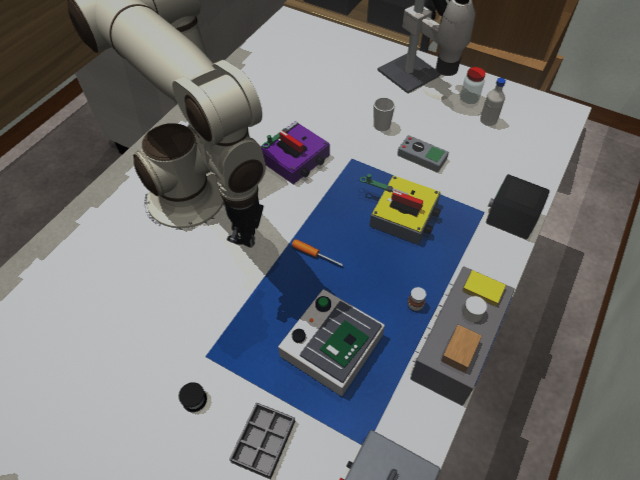

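View pics/s21b.png

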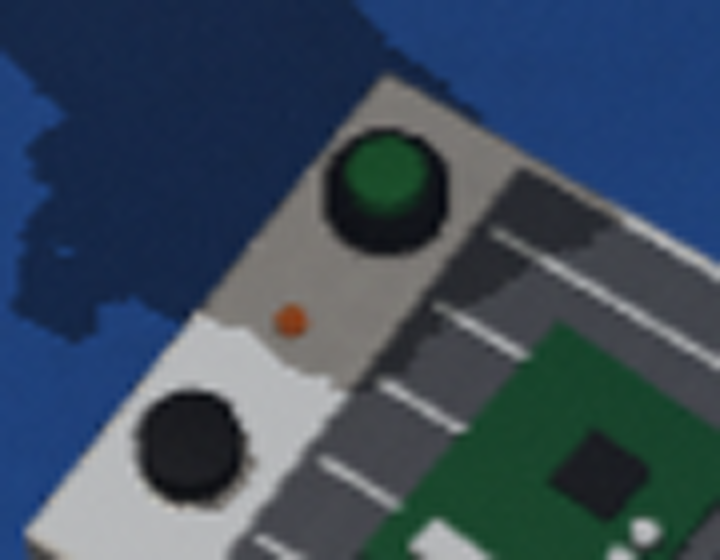

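View pics/t21.png

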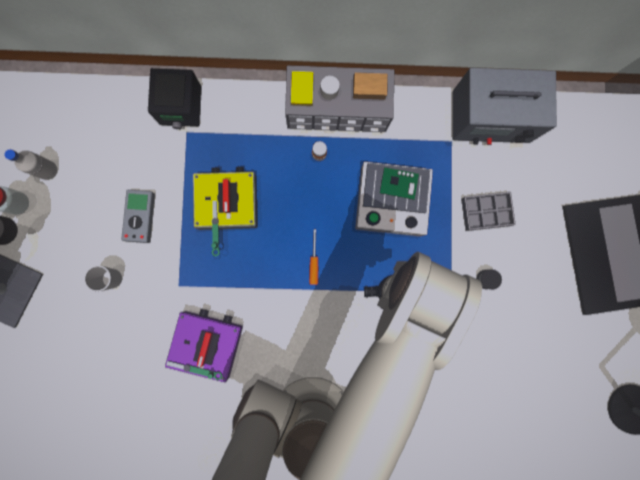

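View pics/t21a.png

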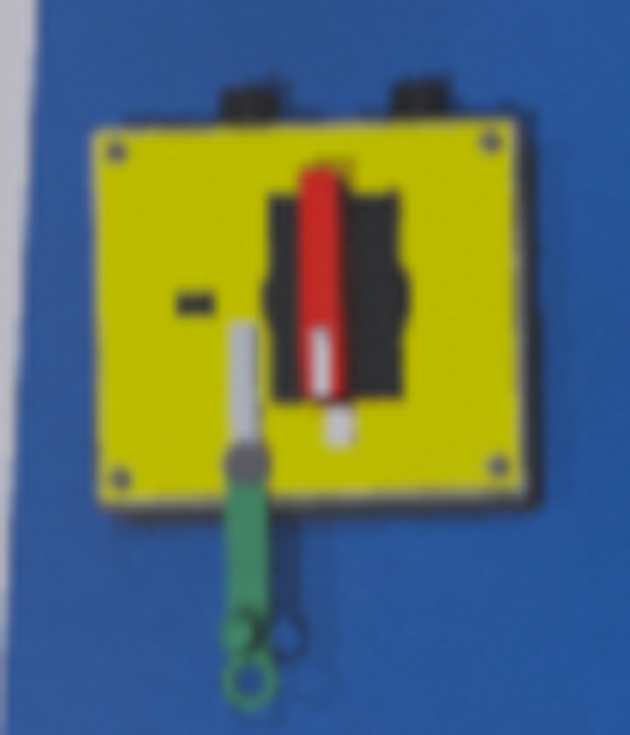

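```bash
python3 - <<'E'
from h import *
T=lambda c:px(c,180,155,7)
def ang(a,b,z1,z2):
    A=unproj('top',T(a),z1);B=unproj('top',T(b),z2);d=B-A;return A.round(4),B.round(4),np.degrees(np.arctan2(d[1],d[0]))%360
print('hasp',ang((247,463),(250,682),.072,.066))
print('bar',ang((320,170),(322,398),.1,.1))
print('sides',ang((95,133),(100,503),.062,.062),ang((517,120),(525,492),.062,.062))
E
```

```text
hasp (array([0.5562, 0.2874, 0.072 ]), array([0.4692, 0.2836, 0.066 ]), np.float64(182.4749477123673))
bar (array([0.6694, 0.258 , 0.1   ]), array([0.5791, 0.2534, 0.1   ]), np.float64(182.89605584315373))
sides (array([0.6902, 0.3566, 0.062 ]), array([0.5397, 0.3474, 0.062 ]), np.float64(183.4813686286006)) (array([0.701 , 0.1866, 0.062 ]), array([0.549 , 0.1777, 0.062 ]), np.float64(183.32925448843739))
```

```bash
python3 -c "
from h import *
print(manip.close_job())"
```

```text
the job is handed in; nothing more can be done
None
```

I handed the job in at about 21.6 s with the work done in the order asked. The isolator handle is at off, the hasp is swung out to its stop, and the start button was pressed fully down and came back up.

- **Handle:** I turned it back about 69°. The last top view puts the bar at 182.9° against the enclosure's 183.4°, and an earlier scene-camera reading gave 184.5°. Both are within about 1° of off.
- **Hasp:** I swung it by its post until it met the stop at about 15 N. The last top view puts it at 182.5°, about 1° from square, which is within my pixel-reading error.
- **Button:** It moved 6 mm from first contact, then bottomed out with the force rising to 16 N. The last picture shows it up again.
- **Other objects:** They look unmoved in the last pictures. I judged that by eye and did not measure it.

**Disagreement found:** the fingertips were about 20–30 mm higher than the reported TCP. The first attempt to grip the handle therefore closed on nothing above the bar, with no measurable contact. After that I set heights from the pictures and the force reading.

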